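# Strip the washing machine's lint filter

### The job

Take the lint filter apart for cleaning: pinch the two spring buttons together to free the clip cover and lay it on the rubber mat, lift off the loose lid by its knob and set it aside, then lift the strainers out one by one from the top down and lay each flat, knob up, on the floor of the draining tray, none on top of another. When the housing is empty, put the lid back squarely on its ledge to keep the dust out; leave everything else on the worktop where it is.

Things in the scene. Friction and masses are not known exactly. Their poses are not given: they have to be found in the camera images.
- housing: round white lint-filter housing fixed to the worktop, 164 mm across, 94 mm high; origin at the centre of its underside, z up. Its bore narrows downward in steps, so each part sits on a ledge of its own whether or not the others are fitted. Two catches on its +y and -y sides reach 92 mm from the axis, up to z = 104 mm; a pipe stub on its +x side reaches 122 mm, at z = 10 to 42 mm
- lid_seat (a point): centre of the lid's ledge in the housing, 82 mm above the housing's underside; bore 140 mm from here up to z = 88 mm, then 152 mm from there (the cover's ledge) to the rim at z = 94 mm. Below it lie the strainer ledges: large at z = 58 mm (bore 120 mm), middle at 34 mm (bore 102 mm), small at 10 mm (bore 84 mm)
- cover: grey round clip cover, 147 mm across, plate 5 mm thick, with a 32 mm hole in the middle in which the lid's knob stands; origin at the centre of the plate's underside, z up. It starts on its ledge (z = 88 mm), its axes along the housing's. A flat tongue 20 mm wide reaches out under each catch of the housing, at z = 7.5 to 10.5 mm, to 83.5 mm from the axis (along y). About 180 g
- pinch (a point): point on the cover's axis, 33 mm above its underside, midway between two upright black button tabs: each 26 mm wide (x), 6 mm thick, top at z = 40 mm, outer faces at y = +30 and -30 mm of the cover when free. Squeezing them together along y from outside draws the tongues in and frees the cover, to be lifted by the squeezed tabs; keep fingertips above z = 12 mm of the cover
- button_l (a joint): how far the +y button tab is pressed in, 0 (free, springs out) to 0.009 m (stop); its tongue clears the catch from about 0.0055 m with the cover centred, 0.008 m at worst; 2 N to start, 5 N at the stop
- button_r (a joint): the same for the -y button tab
- lid: plain white loose lid, a disc 135 mm across and 4 mm thick, with a straight round knob 16 mm across and 17 mm high in the middle (top at z = 21 mm); origin at the centre of the disc's underside, z up. It starts on the lid ledge under the cover
- tray: aluminium draining tray, loose but heavy, 360 x 170 mm outside (long side along its x), walls 4 mm thick and 16 mm high, floor top at z = 4 mm; origin at the centre of its underside. It may lie left or right of the housing
- mat: black rubber mat, loose but heavy, 360 x 190 mm (long side along its x), 5 mm thick; origin at the centre of its underside, top at z = 5 mm. It lies on the other side of the housing from the tray
- strainer_large: perforated steel strainer disc, 115 mm across and 4 mm thick, with a straight round knob 16 mm across and 17 mm high in the middle (top at z = 21 mm); origin at the centre of the disc's underside, z up. If fitted, it starts on its ledge in the housing, 58 mm above the housing's underside; one of the three strainers may be absent
- strainer_mid: perforated steel strainer disc, 97 mm across and 4 mm thick, with a straight round knob 16 mm across and 17 mm high in the middle (top at z = 21 mm); origin at the centre of the disc's underside, z up. If fitted, it starts on its ledge in the housing, 34 mm above the housing's underside; one of the three strainers may be absent
- strainer_small: perforated steel strainer disc, 79 mm across and 4 mm thick, with a straight round knob 16 mm across and 17 mm high in the middle (top at z = 21 mm); origin at the centre of the disc's underside, z up. If fitted, it starts on its ledge in the housing, 10 mm above the housing's underside; one of the three strainers may be absent
- brush: bystander, to be left alone: white scrubbing brush 170 mm long lying in front of the robot; origin at the centre of its underside
- dosing_cup: bystander, to be left alone: small clear plastic cup, 56 mm across, 40 mm high; origin at the centre of its underside
- clothes_peg: bystander, to be left alone: wooden clothes peg, 75 mm long, lying flat; origin at the centre of its underside
- stain_jar: bystander, to be left alone: white screw-top jar, 70 mm across, 75 mm high; origin at the centre of its underside
- powder_box: bystander, to be left alone: cardboard box 70 x 130 x 110 mm; origin at the centre of its underside
Mind the look-alikes: they are no part of the job. There is more than one size of the lid; the one meant has the size given above. Of the things that look like the cover, the larger one is meant.

How it is judged:
By the outcome, as a careful person would: the job done as asked, in the order asked, and still so for the second after the job is handed in, with the robot touching nothing.
Of strainer_large, strainer_mid, strainer_small only 2 to 3 are there at a start; the rules pass over those that are not, and their reading is None.
At some moment in a run one of tray, mat, lid may be knocked a few centimetres aside while the robot is not near it.
Once in a run the grip may slacken for a moment while it holds something.
It also fails if it takes over 210 s, if anything falls off the work surface, if the arm or the gripper's body presses on something with over 40 N, if the wrist force passes 120 N, or if a joint passes its speed limit or range.

### The arm

A 7-joint arm with a two-finger parallel gripper is mounted at the origin on the work surface. World frame = base frame: x ahead of the robot, y to its left, z up, the work surface at z = 0. Lengths are in m, angles in degrees, forces in N, time in s.
With the tool pointing down it reaches from about 0.425 to 0.875 m from the base axis. Payload 4.7 kg.
Tool frame: the origin (TCP) lies on the mounting face of the last link; the fingertips stand 182 mm ahead of it and the grasp point (between the pads) lies 164 mm ahead of it; z points along the fingers, y is the line along which they close (so a half turn about z gives the same grasp; the last joint's range is limited). The gripper opens to 87 mm and grips with 3 to 60 N. Pads are 19 mm wide; open, the fingers measure 117 mm over their backs; the gripper's body (75 mm by 190 mm) begins 51 mm behind the grasp point.
Start: joints at [-70.468, 18.392, -4.016, 83.108, 1.295, 78.541, -3.26], TCP at [0.209, 0.616, 0.405] pointing down, gripper open.
Joint ranges: [-163.93, 163.93], [-17.29, 119.83], [-79.2, 71.16], [3.27, 140.29], [-89.18, 269.18], [5.43, 117.66], [-154.24, 154.24]. Speed limits (degrees/s): [147.25, 147.25, 180, 180, 180, 180, 180].

### API

Orientations are given as [roll, pitch, yaw] about the fixed x, y, z axes, in that order (R = Rz(yaw) Ry(pitch) Rx(roll)).
In Python, from cell import env gives the robot as it stands.
- The arm moves only by the tool servo_tool, never from a script. Its argument "plan" is a list of rows, each an object with "xyz": the shift along the tool's x, y, z in cm, a list of three; "twist": the turn, a rotation vector about the tool's x, y, z in degrees, a list of three; "jaw": the closure, from 0 (fully open) to 1 (shut). In form: [{"xyz": [x, y, z], "twist": [wx, wy, wz], "jaw": jaw}, ...]. A call has 1 to 10 rows; each row is the pose to reach, as a shift and turn from the pose commanded when the call began, along the tool's axes at that moment; what a row does not reach only later rows make up. A row lasts 1/12 s, in which the tool goes at most 41.7 mm and 7.16 degrees, less where a joint would pass 70% of its speed; a pose out of reach is approached as far as the arm can. A call with a gripper value outside its range is refused whole. The fingers move at their own pace and stop on an object; "newtons" is the grip in N (left out, the last holds). Time passes only in rows, so rows that repeat a pose let the fingers close. It gives the time, the measured TCP pose, the force, the opening and the grip force at its end, in the units of the state.
- env.get_obs(): the state, without advancing time (a new reading comes with each control period).
- env.read_camera(name): name is "scene" or "top"; returns a dict with "img" (480x640x3 uint8, red, green, blue), "camera_matrix" (3x3 intrinsics, pixels), "R" (3x3) and "t" (3): a world point X has camera coordinates R X + t. Camera axes: x right, y down, z forward; pixel columns grow to the right and rows downward; lengths in m; the calibration is good to about 2 mm. A picture is of the moment at which its call begins. There is no depth.
- env.sign_off(): hands the job in; it is judged then, once.
The state is a dict: "time_s": time; "qpos": joint angles; "joint_velocities": joint speeds; "effort": joint torques, N m; "tool_pos": TCP position; "tool_rot": TCP orientation; "force": force on the tool from outside, world axes, zero at the start; "wrist_torque": the same for the moment, N m; "grip_width": finger opening in m; "grasp_force": force on a finger pad.
Only numpy, scipy, OpenCV 4.12 (cv2) and the standard library are available. Lean on these libraries where they do the work, as an engineer would, in place of code of your own. Each camera call takes 0.05 s, during which the arm holds its last target. There are 200 camera calls.

## Working session

There is one attempt and no reset: what is moved stays moved. The work goes in short steps, Python scripts to look and compute and a tool call to move; the robot and the scene stay as the last step left them, time stands still between calls to the robot, and variables do not carry over. Pictures are saved under pics/ and viewed, at most 14 in all, crops included, and the job is handed in when it is done.

Besides the shell and the picture viewer there is one more tool, called after "Call:" in YAML: its name, and indented under it one key for each argument. servo_tool: Moves the arm, as the interface text tells. Its arguments: {"type":"object","properties":{"plan":{"type":"array","items":{"type":"object","properties":{"xyz":{"type":"array","items":{"type":"number"}},"twist":{"type":"array","items":{"type":"number"}},"jaw":{"type":"number"}}}},"newtons":{"type":"number"}},"required":["plan"]}

```bash
mkdir -p pics
cat > h.py <<'E'
import numpy as np, cv2
from cell import env
def snap(n,save=None):
    c=env.read_camera(n); 
    if save: cv2.imwrite('pics/'+save,c['img'][:,:,::-1])
    return c
def ray(c,px,z):
    K,R,t=c['camera_matrix'],c['R'],c['t']
    d=R.T@np.linalg.inv(K)@np.array([px[0],px[1],1.]); o=-R.T@t
    return o+d*(z-o[2])/d[2]
def proj(c,X):
    p=c['camera_matrix']@(c['R']@np.array(X,float)+c['t']); return p[:2]/p[2]
E
python3 - <<'E'
from h import *
for n in('scene','top'):
    c=snap(n,n+'0.png'); print(n,-c['R'].T@c['t'],c['R'][2],c['camera_matrix'][0,0])
o=env.get_obs()
for k,v in o.items(): print(k,np.round(v,4))
E
```

```text
scene [ 0.91053706 -0.57104724  0.70019045] [-0.44507048  0.61230111 -0.65345208] 483.7141265526754
top [ 0.42018807 -0.004712    1.28401552] [ 0.07406942 -0.00710042 -0.99722781] 564.2379659414459
time_s 0.1
qpos [-70.4657  18.4329  -4.0149  83.1682   1.2949  78.5411  -3.2597]
joint_velocities [ 0.0527 -0.0586 -0.0339 -0.1931 -0.0418 -0.058   0.011 ]
effort [ 1.00000e-04 -4.92568e+01 -4.05500e-01 -3.13397e+01 -6.43000e-02
  3.95000e-02  1.00000e-04]
tool_pos [0.2087 0.6154 0.4038]
tool_rot [-1.799030e+02  5.600000e-03  1.612749e+02]
force [-0.2745  0.3916 -0.1658]
wrist_torque [-0.0403  0.0001  0.0044]
grasp_force 0.0
grip_width 0.087
```

View pics/top0.png

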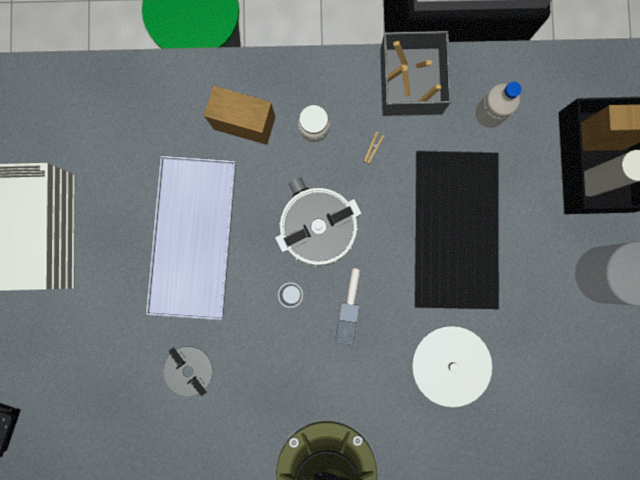

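View pics/scene0.png

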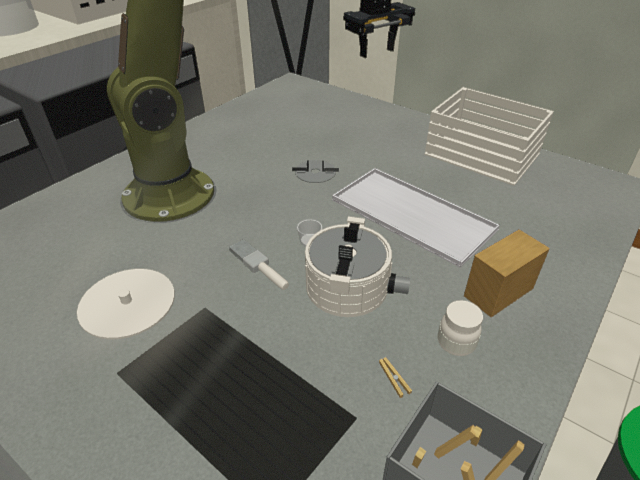

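Candidates for the cover are the one fitted in the housing at top (318,226) and a smaller look-alike at (188,371). For the lid, they are the one in the housing, knob at (319,227), and a large white disc at (452,366). I choose the two in the housing, and the crop below checks that choice. The tray is on the left at (191,237), the mat on the right at (457,230).

Run:
```python
from h import *
c=snap('top'); im=c['img']
cr=cv2.resize(im[170:280,260:380,::-1],None,fx=6,fy=5.4,interpolation=cv2.INTER_CUBIC)
cv2.imwrite('pics/crop1.png',cr[:600])
hsv=cv2.cvtColor(im,cv2.COLOR_RGB2HSV)
def blobs(m,amin):
    n,l,s,ce=cv2.connectedComponentsWithStats(m.astype(np.uint8))
    return [(l==i,s[i],ce[i]) for i in range(1,n) if s[i][4]>amin]
# black tabs
m=np.zeros(im.shape[:2],bool); m[195:260,275:365]=(im[195:260,275:365].max(2)<60)
for b,s,ce in blobs(m,20): print('black',s,ce,ray(c,ce,.125)[:2], cv2.minAreaRect(cv2.findNonZero(b.astype(np.uint8))))
# tray, mat
v=hsv[:,:,2].astype(int)
for name,mm,z in(('mat',(v<40),.005),('tray',(im[:,:,2]>165)&(im[:,:,2].astype(int)-im[:,:,0]>8),.016)):
    for b,s,ce in blobs(mm,5000):
        r=cv2.minAreaRect(cv2.findNonZero(b.astype(np.uint8))); P=[ray(c,p,z)[:2] for p in cv2.boxPoints(r)]
        print(name,s,np.round(P,3).tolist(),np.round(np.mean(P,0),4))
for px,z in (((452,366),.004),((188,371),.005)): print(ray(c,px,z))
m=np.zeros(im.shape[:2],bool); m[180:275,265:375]=(im[180:275,265:375].min(2)>190)
for b,s,ce in blobs(m,60): print('white',s,ce,ray(c,ce,.094))
```

```text
black [327 207  26  19 188] [339.56382979 215.46808511] [ 0.55607363 -0.04034732] ((339.6000061035156, 214.6999969482422), (11.627553939819336, 23.702320098876953), 63.43495178222656)
black [304 225   6  12  23] [306.56521739 230.73913043] [0.52614334 0.02855915] ((306.5, 230.50003051757812), (12.082619667053223, 1.726088523864746), 66.03751373291016)
black [285 230  21  16 151] [295.0794702  237.32450331] [0.51313409 0.05252578] ((295.1000061035156, 237.2000274658203), (7.602630138397217, 20.57182502746582), 63.43495178222656)
mat [  415   152    83   157 11306] [[0.713, -0.222], [0.708, -0.411], [0.351, -0.393], [0.356, -0.208]] [ 0.5319 -0.3085]
tray [  146   156    89   164 11762] [[0.359, 0.395], [0.719, 0.364], [0.7, 0.191], [0.34, 0.226]] [0.5295 0.294 ]
[ 0.22472955 -0.28647948  0.004     ]
[0.22972477 0.30382313 0.005     ]
white [276 188  85  77 877] [316.63397948 223.2622577 ] [0.54433535 0.00774792 0.094     ]
white [312 219  14  15 159] [318.35220126 226.03144654] [0.53834815 0.00425501 0.094     ]
```

View pics/crop1.png

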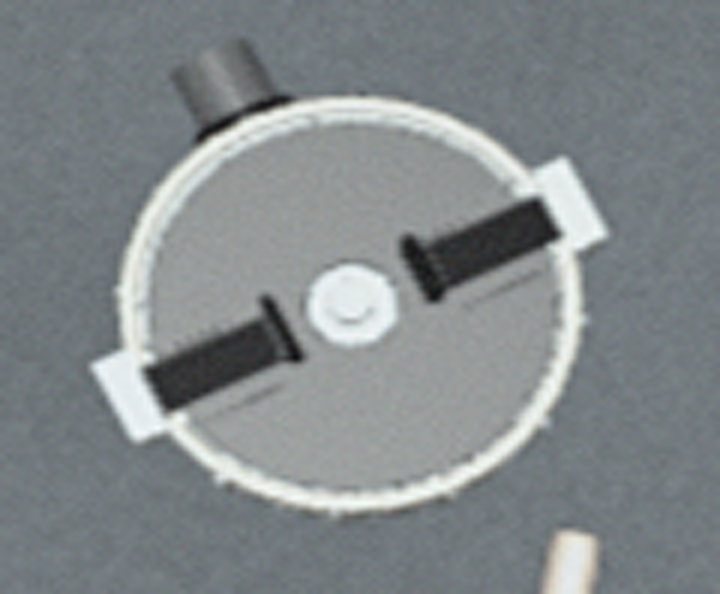

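The crop confirms the fitted cover at top (318,226): the two black tabs stand at about (307,231) and (330,220), and the lid's knob shows in the hole. The pipe stub points up-left at (297,185).

```bash
cat >> h.py <<'E'
from scipy.spatial.transform import Rotation as Ro
def go(x,y,z,yaw,frm=None):
    "tool-frame shift (cm) and z twist (deg) from current (or given [x,y,z,yaw]) pose to the target pointing down"
    o=env.get_obs()
    p,r=(o['tool_pos'],o['tool_rot']) if frm is None else (frm[:3],[180,0,frm[3]])
    R=Ro.from_euler('xyz',r,degrees=True); T=Ro.from_euler('xyz',[180,0,yaw],degrees=True)
    print('xyz',np.round(R.inv().apply(np.array([x,y,z])-p)*100,2),'twist',np.round((R.inv()*T).as_rotvec(degrees=True),1))
E
python3 - <<'E'
from h import *
c=snap('top')
L=ray(c,(307,230.9),.128);Rr=ray(c,(330.3,219.6),.128)
print('tabs',L,Rr,(L+Rr)/2,np.linalg.norm(L-Rr),np.degrees(np.arctan2(-(L-Rr)[0],(L-Rr)[1])))
print('rim',ray(c,(318.5,226.4),.094),'knob',ray(c,(318.35,226.03),.103))
A=ray(c,(260+569/6,170+200/5.4),.104);B=ray(c,(260+128/6,170+395/5.4),.104);print('catch',A,B,(A+B)/2,np.degrees(np.arctan2(-(B-A)[0],(B-A)[1])))
x,y=((L+Rr)/2)[:2]
go(x,y,.36,26);
E
```

```text
tabs [0.52551412 0.0275871  0.128     ] [ 0.54764851 -0.02093704  0.128     ] [0.53658131 0.00332503 0.128     ] 0.05333407583836772 24.520200354955186
rim [0.53755601 0.0039616  0.094     ] knob [0.53745769 0.00419174 0.103     ]
catch [ 0.57557814 -0.07365266  0.104     ] [0.50332022 0.08261653 0.104     ] [0.53944918 0.00448194 0.104     ] 24.815533726797256
xyz [-50.71 -47.44   4.47] twist [-0.000e+00  1.000e-01  1.353e+02]
```

Call:
servo_tool:
  plan:
    - {"xyz":[-50.7,-47.4,4.4],"twist":[0,0,136.6],"jaw":0}
    - {"xyz":[-50.7,-47.4,4.4],"twist":[0,0,136.6],"jaw":0}
    - {"xyz":[-50.7,-47.4,4.4],"twist":[0,0,136.6],"jaw":0}
    - {"xyz":[-50.7,-47.4,4.4],"twist":[0,0,136.6],"jaw":0}
    - {"xyz":[-50.7,-47.4,4.4],"twist":[0,0,136.6],"jaw":0}
    - {"xyz":[-50.7,-47.4,4.4],"twist":[0,0,136.6],"jaw":0}
    - {"xyz":[-50.7,-47.4,4.4],"twist":[0,0,136.6],"jaw":0}
    - {"xyz":[-50.7,-47.4,4.4],"twist":[0,0,136.6],"jaw":0}
    - {"xyz":[-50.7,-47.4,4.4],"twist":[0,0,136.6],"jaw":0}
    - {"xyz":[-50.7,-47.4,4.4],"twist":[0,0,136.6],"jaw":0}

```text
time_s: 1.03
tool_pos: [0.4056, 0.2471, 0.3784]
tool_rot: [180.0, -0.0, 89.3]
force: [1.0, -0.0, -0.0]
grip_width: 0.0872
grasp_force: 0.0
```

```bash
python3 -c "
from h import *
print(env.get_obs()['tool_pos'],env.get_obs()['tool_rot']);go(.5375,.004,.36,24.7)"
```

```text
[0.40562619 0.24707013 0.37840437] [ 1.79984578e+02 -3.84229990e-02  8.93123996e+01]
xyz [-24.15  13.48   1.83] twist [-0.  -0.  64.6]
```

Call:
servo_tool:
  plan:
    - {"xyz":[-24.15,13.5,1.8],"twist":[0,0,64.6],"jaw":0}
    - {"xyz":[-24.15,13.5,1.8],"twist":[0,0,64.6],"jaw":0}
    - {"xyz":[-24.15,13.5,1.8],"twist":[0,0,64.6],"jaw":0}
    - {"xyz":[-24.15,13.5,1.8],"twist":[0,0,64.6],"jaw":0}
    - {"xyz":[-24.15,13.5,1.8],"twist":[0,0,64.6],"jaw":0}
    - {"xyz":[-24.15,13.5,1.8],"twist":[0,0,64.6],"jaw":0}
    - {"xyz":[-24.15,13.5,1.8],"twist":[0,0,64.6],"jaw":0}
    - {"xyz":[-24.15,13.5,1.8],"twist":[0,0,64.6],"jaw":0}
    - {"xyz":[-24.15,13.5,1.8],"twist":[0,0,64.6],"jaw":0}
    - {"xyz":[-24.15,13.5,1.8],"twist":[0,0,64.6],"jaw":0}

```text
time_s: 1.87
tool_pos: [0.5388, 0.006, 0.3602]
tool_rot: [180.0, 0.0, 24.8]
force: [-0.2, 0.2, 0.1]
grip_width: 0.0871
grasp_force: 0.0
```

```bash
python3 -c "
from h import *
c=snap('scene','s1.png');o=env.get_obs()
print(o['tool_pos'],o['tool_rot']);go(.5375,.004,.287,24.7)
cv2.imwrite('pics/s1c.png',cv2.resize(c['img'][130:330,240:480,::-1],None,fx=3,fy=3))"
```

```text
[0.5386991  0.00672822 0.36018108] [-1.79991927e+02  2.45394745e-02  2.51653028e+01]
xyz [-0.22  0.2   7.32] twist [-0.   0.   0.5]
```

View pics/s1c.png

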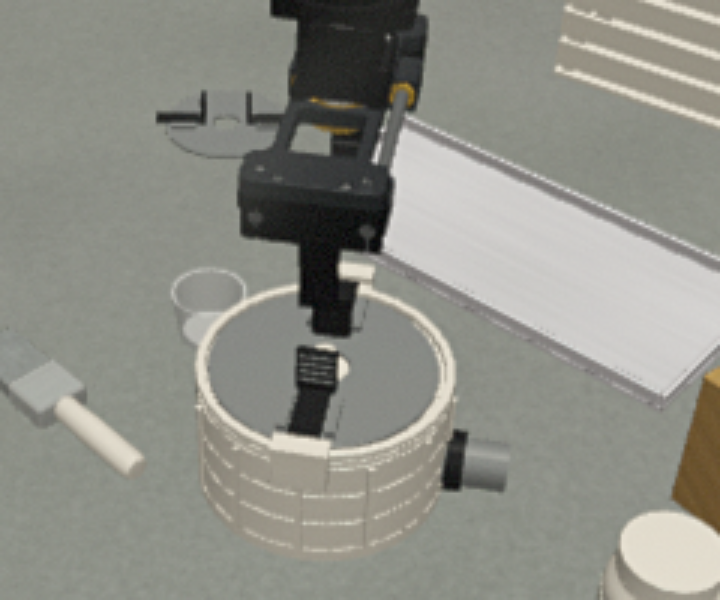

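The gripper hangs in line with the tabs (near tab at crop (317,367)), so I can descend.

Call:
servo_tool:
  plan:
    - {"xyz":[-0.2,0.2,3],"twist":[0,0,0.5],"jaw":0}
    - {"xyz":[-0.2,0.2,5],"twist":[0,0,0.5],"jaw":0}
    - {"xyz":[-0.2,0.2,6.5],"twist":[0,0,0.5],"jaw":0}
    - {"xyz":[-0.2,0.2,7.3],"twist":[0,0,0.5],"jaw":0}
    - {"xyz":[-0.2,0.2,7.3],"twist":[0,0,0.5],"jaw":0}
    - {"xyz":[-0.2,0.2,7.3],"twist":[0,0,0.5],"jaw":0}
    - {"xyz":[-0.2,0.2,7.3],"twist":[0,0,0.5],"jaw":0}

```text
time_s: 2.5
tool_pos: [0.5383, 0.0044, 0.2886]
tool_rot: [180.0, -0.1, 24.6]
force: [0.3, 0.1, 0.5]
grip_width: 0.0869
grasp_force: 0.0
```

```bash
python3 -c "
from h import *
o=env.get_obs()
print(o['tool_pos'],o['tool_rot'],o['force']);go(.5375,.004,.287,24.7)
"
```

```text
[0.53831798 0.00435678 0.28855572] [ 1.79975845e+02 -1.12660308e-01  2.46348780e+01] [0.26939215 0.1175536  0.4959006 ]
xyz [-0.09 -0.    0.16] twist [ 0.  -0.1 -0.1]
```

Call:
servo_tool:
  plan:
    - {"xyz":[-0.1,0,0.15],"twist":[0,0,0],"jaw":0.4}
    - {"xyz":[-0.1,0,0.15],"twist":[0,0,0],"jaw":1}
    - {"xyz":[-0.1,0,0.15],"twist":[0,0,0],"jaw":1}
    - {"xyz":[-0.1,0,0.15],"twist":[0,0,0],"jaw":1}
    - {"xyz":[-0.1,0,0.15],"twist":[0,0,0],"jaw":1}
    - {"xyz":[-0.1,0,0.15],"twist":[0,0,0],"jaw":1}
    - {"xyz":[-0.1,0,0.15],"twist":[0,0,0],"jaw":1}
    - {"xyz":[-0.1,0,0.15],"twist":[0,0,0],"jaw":1}
    - {"xyz":[-0.1,0,0.15],"twist":[0,0,0],"jaw":1}
    - {"xyz":[-0.1,0,0.15],"twist":[0,0,0],"jaw":1}
  newtons: 25

```text
time_s: 3.33
tool_pos: [0.537, 0.0037, 0.2864]
tool_rot: [180.0, -0.0, 24.6]
force: [-1.8, 1.0, 4.4]
grip_width: 0.0409
grasp_force: 25.0
```

```bash
python3 -c "
from h import *
o=env.get_obs()
print(o['tool_pos'],o['tool_rot'],o['force'],o['grip_width'],o['grasp_force'])
"
```

```text
[0.53704591 0.00367441 0.28636293] [ 1.79995705e+02 -3.39392545e-02  2.45535938e+01] [-1.79575337  0.98120633  4.42772774] 0.0409244152832347 25.000865209335075
```

Call:
servo_tool:
  plan:
    - {"xyz":[0,0,-0.4],"twist":[0,0,0],"jaw":1}
    - {"xyz":[0,0,-0.8],"twist":[0,0,0],"jaw":1}
    - {"xyz":[0,0,-1.2],"twist":[0,0,0],"jaw":1}
    - {"xyz":[0,0,-1.6],"twist":[0,0,0],"jaw":1}
    - {"xyz":[0,0,-2.5],"twist":[0,0,0],"jaw":1}
    - {"xyz":[0,0,-4],"twist":[0,0,0],"jaw":1}
    - {"xyz":[0,0,-6],"twist":[0,0,0],"jaw":1}
    - {"xyz":[0,0,-8],"twist":[0,0,0],"jaw":1}
    - {"xyz":[0,0,-8],"twist":[0,0,0],"jaw":1}

```text
time_s: 4.08
tool_pos: [0.5383, 0.0035, 0.3705]
tool_rot: [179.9, -0.4, 24.5]
force: [1.2, -0.6, -1.4]
grip_width: 0.0411
grasp_force: 25.0
```

```bash
python3 -c "
from h import *
c=snap('scene')
o=env.get_obs()
print(o['tool_pos'],o['tool_rot'],o['force'],o['grip_width'],o['grasp_force'])
cv2.imwrite('pics/s2.png',c['img'][60:420,40:560,::-1])
t=snap('top');im=t['img']
m=(im.max(2)<40).astype(np.uint8);n,l,s,ce=cv2.connectedComponentsWithStats(m)
for i in range(1,n):
  if s[i][4]>5000:
    P=[ray(t,p,.005)[:2] for p in cv2.boxPoints(cv2.minAreaRect(cv2.findNonZero((l==i).astype(np.uint8))))];print(np.round(P,3).tolist(),np.mean(P,0))
go(.5319,-.3085,.30,-3)
"
```

```text
[0.53770777 0.00357693 0.36844057] [179.94556529  -0.29150095  24.5550649 ] [ 0.04978928 -0.51465263 -2.63499035] 0.0409064466265004 24.9997079372406
[[0.356, -0.211], [0.713, -0.224], [0.708, -0.411], [0.351, -0.393]] [ 0.53188905 -0.30964564]
xyz [-13.46  28.18   6.65] twist [-0.  -0.1 27.6]
```

View pics/s2.png

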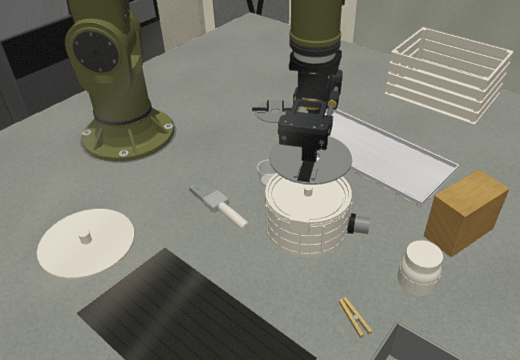

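The cover hangs level from the gripper at (311,155). The white lid remains in the housing at (308,190). I'll carry the cover to the far half of the mat and the lid to the near half.

```bash
python3 -c "
from h import *
go(.625,-.312,.35,-3)
"
```

```text
xyz [-5.12 32.37  1.66] twist [-0.  -0.1 27.6]
```

Call:
servo_tool:
  plan:
    - {"xyz":[-0.4,2.6,0],"twist":[0,0,0],"jaw":1}
    - {"xyz":[-0.9,5.8,0],"twist":[0,0,3],"jaw":1}
    - {"xyz":[-1.4,9,0],"twist":[0,0,7],"jaw":1}
    - {"xyz":[-1.9,12.4,0.5],"twist":[0,0,11],"jaw":1}
    - {"xyz":[-2.5,15.8,1],"twist":[0,0,15],"jaw":1}
    - {"xyz":[-3,19.2,1.6],"twist":[0,0,19],"jaw":1}
    - {"xyz":[-3.6,22.6,1.6],"twist":[0,0,23],"jaw":1}
    - {"xyz":[-4.1,26,1.6],"twist":[0,0,27.6],"jaw":1}
    - {"xyz":[-4.7,29.4,1.6],"twist":[0,0,27.6],"jaw":1}
    - {"xyz":[-5.1,32.4,1.6],"twist":[0,0,27.6],"jaw":1}

```text
time_s: 5.02
tool_pos: [0.6248, -0.3142, 0.3476]
tool_rot: [-180.0, 0.2, -3.1]
force: [0.2, 0.2, -1.1]
grip_width: 0.041
grasp_force: 25.0
```

Call:
servo_tool:
  plan:
    - {"xyz":[0,0,0],"twist":[0,0,0],"jaw":1}
    - {"xyz":[0,0,0],"twist":[0,0,0],"jaw":1}
    - {"xyz":[0,0,3],"twist":[0,0,0],"jaw":1}
    - {"xyz":[0,0,6],"twist":[0,0,0],"jaw":1}
    - {"xyz":[0,0,9],"twist":[0,0,0],"jaw":1}
    - {"xyz":[0,0,11],"twist":[0,0,0],"jaw":1}
    - {"xyz":[0,0,12],"twist":[0,0,0],"jaw":1}
    - {"xyz":[0,0,12.5],"twist":[0,0,0],"jaw":1}
    - {"xyz":[0,0,12.5],"twist":[0,0,0],"jaw":1}
    - {"xyz":[0,0,12.5],"twist":[0,0,0],"jaw":1}

```text
time_s: 5.85
tool_pos: [0.6257, -0.3119, 0.2261]
tool_rot: [180.0, -0.1, -3.0]
force: [0.8, -0.2, -1.4]
grip_width: 0.0409
grasp_force: 25.0
```

```bash
python3 -c "
from h import *
o=env.get_obs()
print(o['tool_pos'],o['tool_rot'],o['force'],o['grip_width'],o['grasp_force'])
go(.625,-.312,.205,-3)
c=snap('scene')
cv2.imwrite('pics/s3.png',c['img'][200:480,40:480,::-1])
"
```

```text
[ 0.6256672  -0.3119119   0.22605044] [ 1.79979111e+02 -8.88371100e-02 -3.00683129e+00] [ 0.76886249 -0.21464176 -1.4380499 ] 0.04090217967950167 24.9997079372406
xyz [-0.07  0.01  2.1 ] twist [ 0.  -0.1 -0. ]
```

View pics/s3.png

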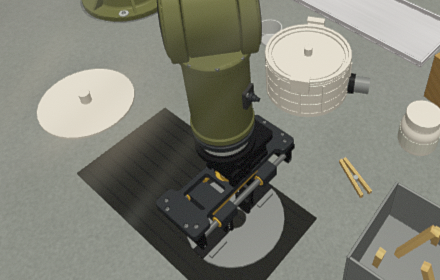

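The cover is within the mat at (243,230), and the lid still sits in the housing at (309,48). I'll lower the cover and release it.

Call:
servo_tool:
  plan:
    - {"xyz":[0,0,0.8],"twist":[0,0,0],"jaw":1}
    - {"xyz":[0,0,1.4],"twist":[0,0,0],"jaw":1}
    - {"xyz":[0,0,1.8],"twist":[0,0,0],"jaw":1}
    - {"xyz":[0,0,2.0],"twist":[0,0,0],"jaw":1}
    - {"xyz":[0,0,2.1],"twist":[0,0,0],"jaw":1}
    - {"xyz":[0,0,2.2],"twist":[0,0,0],"jaw":1}
    - {"xyz":[0,0,2.25],"twist":[0,0,0],"jaw":1}
    - {"xyz":[0,0,2.25],"twist":[0,0,0],"jaw":1}

```text
time_s: 6.57
tool_pos: [0.6251, -0.3122, 0.2034]
tool_rot: [-180.0, -0.0, -3.0]
force: [-3.5, 2.2, 4.0]
grip_width: 0.041
grasp_force: 25.0
```

Call:
servo_tool:
  plan:
    - {"xyz":[0,0,0],"twist":[0,0,0],"jaw":0.3}
    - {"xyz":[0,0,0],"twist":[0,0,0],"jaw":0.0}
    - {"xyz":[0,0,0],"twist":[0,0,0],"jaw":0}
    - {"xyz":[0,0,0],"twist":[0,0,0],"jaw":0}
    - {"xyz":[0,0,-1],"twist":[0,0,0],"jaw":0}
    - {"xyz":[0,0,-4],"twist":[0,0,0],"jaw":0}
    - {"xyz":[0,0,-8],"twist":[0,0,0],"jaw":0}
    - {"xyz":[0,0,-12],"twist":[0,0,0],"jaw":0}
    - {"xyz":[0,0,-15],"twist":[0,0,0],"jaw":0}

```text
time_s: 7.32
tool_pos: [0.6255, -0.3124, 0.3563]
tool_rot: [179.9, -0.2, -3.0]
force: [0.5, -0.4, 1.2]
grip_width: 0.0856
grasp_force: 0.0
```

```bash
python3 -c "
from h import *
o=env.get_obs()
print(o['tool_pos'],o['tool_rot'],o['grip_width'])
go(.5375,.004,.30,24.7)
c=snap('top');im=c['img'];m=np.zeros((480,640),np.uint8);m[200:250,300:340]=im[200:250,300:340].min(2)>200
print(m.sum())
cv2.imwrite('pics/t4.png',cv2.resize(im[140:320,260:520,::-1],None,fx=3,fy=3))
"
```

```text
[ 0.62550011 -0.31243222  0.35627876] [179.91148769  -0.2098289   -3.04611235] 0.08564948341072098
xyz [-10.49 -31.14   5.54] twist [  0.1  -0.2 -27.7]
1992
```

View pics/t4.png

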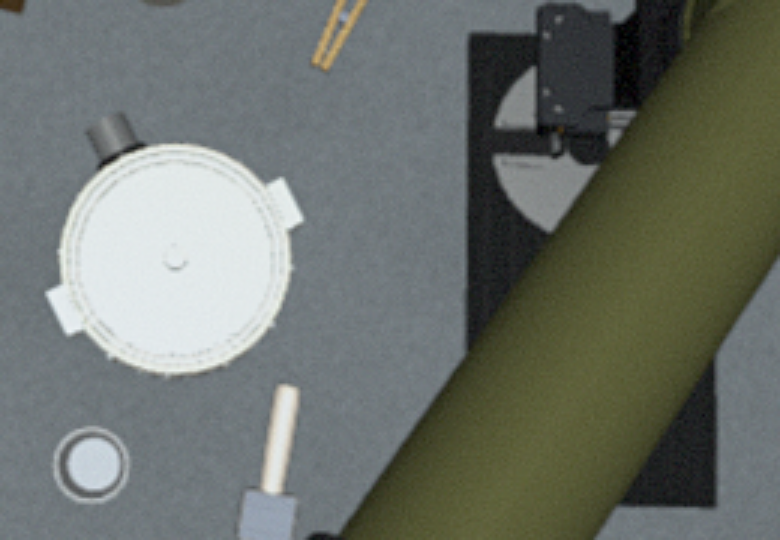

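The cover lies on the mat at crop (550,150). The lid is exposed in the housing with its knob at (176,257), so its centre is unchanged. Next I go over the lid, closing axis along the housing's x to stay clear of the catches.

```bash
python3 -c "
from h import *
go(.5375,.004,.33,114.7)
go(.5375,.004,.27,114.7,[.5375,.004,.33,114.7])
"
```

```text
xyz [-10.61 -31.26   3.01] twist [   0.9   -0.2 -117.7]
xyz [ 0. -0.  6.] twist [0. 0. 0.]
```

Call:
servo_tool:
  plan:
    - {"xyz":[-10.6,-31.2,2.6],"twist":[0,0,-117.7],"jaw":0}
    - {"xyz":[-10.6,-31.2,2.6],"twist":[0,0,-117.7],"jaw":0}
    - {"xyz":[-10.6,-31.2,2.6],"twist":[0,0,-117.7],"jaw":0.3}
    - {"xyz":[-10.6,-31.2,2.6],"twist":[0,0,-117.7],"jaw":0.3}
    - {"xyz":[-10.6,-31.2,2.6],"twist":[0,0,-117.7],"jaw":0.4}
    - {"xyz":[-10.6,-31.2,2.6],"twist":[0,0,-117.7],"jaw":0.4}
    - {"xyz":[-10.6,-31.2,2.6],"twist":[0,0,-117.7],"jaw":0.4}
    - {"xyz":[-10.6,-31.2,2.6],"twist":[0,0,-117.7],"jaw":0.4}
    - {"xyz":[-10.6,-31.2,2.6],"twist":[0,0,-117.7],"jaw":0.4}
    - {"xyz":[-10.6,-31.2,2.6],"twist":[0,0,-117.7],"jaw":0.4}

```text
time_s: 8.2
tool_pos: [0.5353, 0.0087, 0.3264]
tool_rot: [-180.0, -0.1, 69.3]
force: [-0.3, -0.9, 0.2]
grip_width: 0.0535
grasp_force: 0.0
```

```bash
python3 -c "
from h import *
o=env.get_obs()
print(o['tool_pos'],o['tool_rot'],o['grip_width'])
go(.5375,.004,.33,114.7)
"
```

```text
[0.53529515 0.00873906 0.32639211] [-1.79997676e+02 -9.44436391e-02  6.92994267e+01] 0.05345873156323899
xyz [-0.36  0.37 -0.36] twist [  0.   -0.1 -45.4]
```

Call:
servo_tool:
  plan:
    - {"xyz":[-0.2,0.2,0],"twist":[0,0,-45.4],"jaw":0.4}
    - {"xyz":[-0.2,0.2,0],"twist":[0,0,-45.4],"jaw":0.4}
    - {"xyz":[-0.2,0.2,0],"twist":[0,0,-45.4],"jaw":0.4}
    - {"xyz":[-0.2,0.2,0],"twist":[0,0,-45.4],"jaw":0.4}
    - {"xyz":[-0.2,0.2,0],"twist":[0,0,-45.4],"jaw":0.4}
    - {"xyz":[-0.2,0.2,0],"twist":[0,0,-45.4],"jaw":0.4}
    - {"xyz":[-0.2,0.2,0],"twist":[0,0,-45.4],"jaw":0.4}
    - {"xyz":[-0.2,0.2,0],"twist":[0,0,-45.4],"jaw":0.4}
    - {"xyz":[-0.2,0.2,0],"twist":[0,0,-45.4],"jaw":0.4}
    - {"xyz":[-0.2,0.2,0],"twist":[0,0,-45.4],"jaw":0.4}

```text
time_s: 9.03
tool_pos: [0.537, 0.0025, 0.3265]
tool_rot: [180.0, 0.0, 113.9]
force: [0.1, 0.3, 0.2]
grip_width: 0.0523
grasp_force: 0.0
```

```bash
python3 -c "
from h import *
o=env.get_obs()
print(o['tool_pos'],o['tool_rot'],o['grip_width'])
go(.5375,.004,.27,114.7)
"
```

```text
[0.53703561 0.00245415 0.32647368] [1.79972451e+02 1.37035215e-03 1.13893726e+02] 0.052321741944611574
xyz [0.12 0.1  5.65] twist [ 0.   0.  -0.8]
```

Call:
servo_tool:
  plan:
    - {"xyz":[0.1,0.1,2.5],"twist":[0,0,-0.8],"jaw":0.4}
    - {"xyz":[0.1,0.1,4.5],"twist":[0,0,-0.8],"jaw":0.4}
    - {"xyz":[0.1,0.1,5.5],"twist":[0,0,-0.8],"jaw":0.4}
    - {"xyz":[0.1,0.1,5.5],"twist":[0,0,-0.8],"jaw":0.4}
    - {"xyz":[0.1,0.1,5.5],"twist":[0,0,-0.8],"jaw":0.4}
    - {"xyz":[0.1,0.1,5.5],"twist":[0,0,-0.8],"jaw":0.7}
    - {"xyz":[0.1,0.1,5.5],"twist":[0,0,-0.8],"jaw":1}
    - {"xyz":[0.1,0.1,5.5],"twist":[0,0,-0.8],"jaw":1}
    - {"xyz":[0.1,0.1,5.5],"twist":[0,0,-0.8],"jaw":1}
    - {"xyz":[0.1,0.1,5.5],"twist":[0,0,-0.8],"jaw":1}
  newtons: 25

```text
time_s: 9.87
tool_pos: [0.5376, 0.0038, 0.2717]
tool_rot: [180.0, 0.0, 114.8]
force: [-0.8, 0.9, -0.1]
grip_width: 0.0267
grasp_force: 0.0
```

Call:
servo_tool:
  plan:
    - {"xyz":[0,0,0],"twist":[0,0,0],"jaw":1}
    - {"xyz":[0,0,0],"twist":[0,0,0],"jaw":1}
    - {"xyz":[0,0,0],"twist":[0,0,0],"jaw":1}

```text
time_s: 10.12
tool_pos: [0.5376, 0.0038, 0.2715]
tool_rot: [180.0, -0.0, 114.8]
force: [-0.3, 0.8, 1.3]
grip_width: 0.0146
grasp_force: 25.0
```

```bash
python3 -c "
from h import *
o=env.get_obs()
print(o['tool_pos'],o['tool_rot'],o['grip_width'])
go(.5375,.004,.33,114.7)
go(.44,-.305,.33,70,[.5375,.004,.33,114.7])
"
```

```text
[0.53755447 0.00380853 0.27152874] [ 1.79981226e+02 -6.24358140e-04  1.14775598e+02] 0.014636469811146146
xyz [ 0.02  0.   -5.85] twist [ 0.  -0.   0.1]
xyz [-24.   -21.77  -0.  ] twist [ 0.  -0.  44.7]
```

Call:
servo_tool:
  plan:
    - {"xyz":[0,0,-0.5],"twist":[0,0,0],"jaw":1}
    - {"xyz":[0,0,-1.2],"twist":[0,0,0],"jaw":1}
    - {"xyz":[0,0,-2],"twist":[0,0,0],"jaw":1}
    - {"xyz":[0,0,-3.5],"twist":[0,0,0],"jaw":1}
    - {"xyz":[0,0,-5],"twist":[0,0,0],"jaw":1}
    - {"xyz":[0,0,-6],"twist":[0,0,0],"jaw":1}
    - {"xyz":[-2,-1.9,-6],"twist":[0,0,4],"jaw":1}
    - {"xyz":[-4.5,-4.1,-6],"twist":[0,0,9],"jaw":1}
    - {"xyz":[-7,-6.4,-6],"twist":[0,0,14],"jaw":1}
    - {"xyz":[-9.5,-8.7,-6],"twist":[0,0,19],"jaw":1}

```text
time_s: 10.95
tool_pos: [0.4978, -0.1201, 0.3321]
tool_rot: [179.9, -0.0, 95.6]
force: [0.3, 0.2, -0.6]
grip_width: 0.0147
grasp_force: 25.0
```

```bash
python3 -c "
from h import *
o=env.get_obs()
print(o['tool_pos'],o['tool_rot'],o['grip_width'],o['force'])
go(.44,-.305,.33,70)
"
```

```text
[ 0.49780918 -0.1200838   0.3321019 ] [ 1.79938827e+02 -2.79023682e-03  9.55886541e+01] 0.01474313505672022 [ 0.34665166  0.16412471 -0.55549665]
xyz [-17.84  -7.55   0.2 ] twist [ 0.1 -0.  25.6]
```

Call:
servo_tool:
  plan:
    - {"xyz":[-3,-1.3,0],"twist":[0,0,4],"jaw":1}
    - {"xyz":[-6,-2.5,0],"twist":[0,0,9],"jaw":1}
    - {"xyz":[-9,-3.8,0],"twist":[0,0,14],"jaw":1}
    - {"xyz":[-12,-5.1,0],"twist":[0,0,19],"jaw":1}
    - {"xyz":[-15,-6.3,0],"twist":[0,0,25.6],"jaw":1}
    - {"xyz":[-17,-7.2,0],"twist":[0,0,25.6],"jaw":1}
    - {"xyz":[-17.8,-7.5,0],"twist":[0,0,25.6],"jaw":1}
    - {"xyz":[-17.8,-7.5,0],"twist":[0,0,25.6],"jaw":1}
    - {"xyz":[-17.8,-7.5,2],"twist":[0,0,25.6],"jaw":1}
    - {"xyz":[-17.8,-7.5,4],"twist":[0,0,25.6],"jaw":1}

```text
time_s: 11.78
tool_pos: [0.4432, -0.3021, 0.292]
tool_rot: [179.8, -0.1, 70.3]
force: [0.4, 0.0, -1.4]
grip_width: 0.0152
grasp_force: 25.0
```

Call:
servo_tool:
  plan:
    - {"xyz":[0,0,2.5],"twist":[0,0,0],"jaw":1}
    - {"xyz":[0,0,5],"twist":[0,0,0],"jaw":1}
    - {"xyz":[0,0,6.5],"twist":[0,0,0],"jaw":1}
    - {"xyz":[0,0,7],"twist":[0,0,0],"jaw":1}
    - {"xyz":[0,0,7],"twist":[0,0,0],"jaw":1}
    - {"xyz":[0,0,7],"twist":[0,0,0],"jaw":1}

```text
time_s: 12.28
tool_pos: [0.4426, -0.3028, 0.222]
tool_rot: [180.0, -0.0, 70.3]
force: [0.9, -0.3, -2.1]
grip_width: 0.0149
grasp_force: 25.0
```

```bash
python3 -c "
from h import *
o=env.get_obs()
print(o['tool_pos'],o['tool_rot'],o['grip_width'],o['force'])
go(.44,-.305,.1965,70)
c=snap('scene')
cv2.imwrite('pics/s5.png',c['img'][200:480,40:480,::-1])
"
```

```text
[ 0.44257127 -0.30276362  0.22199957] [ 1.79959727e+02 -2.63647045e-02  7.02776856e+01] 0.014943460445054343 [ 0.94005277 -0.26618751 -2.05517262]
xyz [-0.3  -0.17  2.55] twist [ 0.  -0.   0.3]
```

View pics/s5.png

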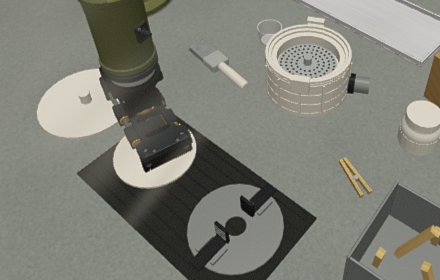

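The lid hangs over the near half of the mat at (155,158), and the cover lies flat on the far half at (237,230). A strainer is now visible in the housing at (308,60).

Call:
servo_tool:
  plan:
    - {"xyz":[0,0,1.2],"twist":[0,0,0],"jaw":1}
    - {"xyz":[0,0,2.0],"twist":[0,0,0],"jaw":1}
    - {"xyz":[0,0,2.4],"twist":[0,0,0],"jaw":1}
    - {"xyz":[0,0,2.6],"twist":[0,0,0],"jaw":1}
    - {"xyz":[0,0,2.7],"twist":[0,0,0],"jaw":1}
    - {"xyz":[0,0,2.75],"twist":[0,0,0],"jaw":1}
    - {"xyz":[0,0,2.75],"twist":[0,0,0],"jaw":1}

```text
time_s: 12.92
tool_pos: [0.4412, -0.3035, 0.1945]
tool_rot: [-179.9, -0.1, 70.2]
force: [-3.0, 2.2, 7.8]
grip_width: 0.0151
grasp_force: 25.0
```

Call:
servo_tool:
  plan:
    - {"xyz":[0,0,0],"twist":[0,0,0],"jaw":0.6}
    - {"xyz":[0,0,0],"twist":[0,0,0],"jaw":0.4}
    - {"xyz":[0,0,0],"twist":[0,0,0],"jaw":0.4}
    - {"xyz":[0,0,-1],"twist":[0,0,0],"jaw":0.4}
    - {"xyz":[0,0,-4],"twist":[0,0,0],"jaw":0.4}
    - {"xyz":[0,0,-8],"twist":[0,0,0],"jaw":0.4}
    - {"xyz":[0,0,-12],"twist":[0,0,0],"jaw":0.4}
    - {"xyz":[0,0,-13.5],"twist":[0,0,0],"jaw":0.4}
    - {"xyz":[0,0,-13.5],"twist":[0,0,0],"jaw":0.4}

```text
time_s: 13.67
tool_pos: [0.4427, -0.3051, 0.3342]
tool_rot: [179.5, -0.0, 70.2]
force: [-0.1, 0.2, -0.2]
grip_width: 0.0518
grasp_force: 0.0
```

```bash
python3 -c "
from h import *
o=env.get_obs()
print(o['tool_pos'],o['tool_rot'],o['grip_width'],o['force'])
go(.5375,.004,.33,114.7)
c=snap('top')
cv2.imwrite('pics/t6.png',cv2.resize(c['img'][180:275,270:370,::-1],None,fx=6,fy=6))
"
```

```text
[ 0.44274434 -0.30505837  0.33423802] [ 1.79458230e+02 -1.35910297e-02  7.01508368e+01] 0.051779082166691276 [-0.05468489  0.1981737  -0.15639139]
xyz [32.29 -1.59  0.42] twist [  0.5   0.2 -44.5]
```

View pics/t6.png

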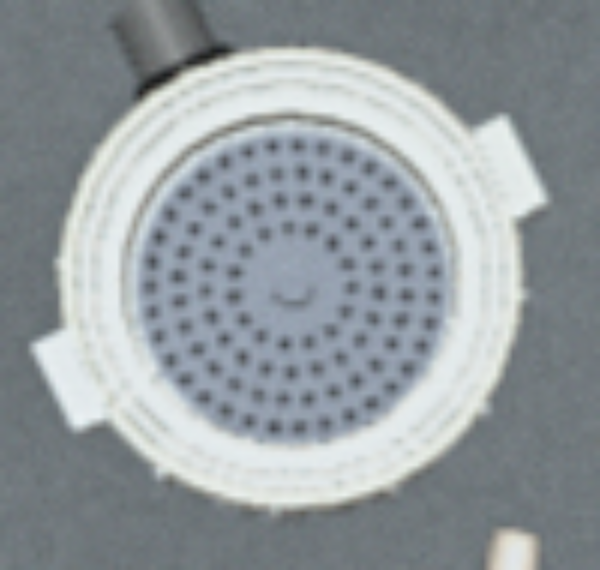

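The top strainer in the housing is the large one: its disc fills the 120 mm bore and is centred near crop (293,280). I'll go for its knob.

Call:
servo_tool:
  plan:
    - {"xyz":[32.3,-1.6,0.4],"twist":[0.5,0,-44.5],"jaw":0.4}
    - {"xyz":[32.3,-1.6,0.4],"twist":[0.5,0,-44.5],"jaw":0.4}
    - {"xyz":[32.3,-1.6,0.4],"twist":[0.5,0,-44.5],"jaw":0.4}
    - {"xyz":[32.3,-1.6,0.4],"twist":[0.5,0,-44.5],"jaw":0.4}
    - {"xyz":[32.3,-1.6,0.4],"twist":[0.5,0,-44.5],"jaw":0.4}
    - {"xyz":[32.3,-1.6,0.4],"twist":[0.5,0,-44.5],"jaw":0.4}
    - {"xyz":[32.3,-1.6,0.4],"twist":[0.5,0,-44.5],"jaw":0.4}
    - {"xyz":[32.3,-1.6,0.4],"twist":[0.5,0,-44.5],"jaw":0.4}
    - {"xyz":[32.3,-1.6,0.4],"twist":[0.5,0,-44.5],"jaw":0.4}
    - {"xyz":[32.3,-1.6,0.4],"twist":[0.5,0,-44.5],"jaw":0.4}

```text
time_s: 14.55
tool_pos: [0.5358, 0.0081, 0.3232]
tool_rot: [-179.4, -0.2, 114.9]
force: [0.6, -0.8, -0.7]
grip_width: 0.0525
grasp_force: 0.0
```

Call:
servo_tool:
  plan:
    - {"xyz":[0,0,0],"twist":[0,0,0],"jaw":0.4}
    - {"xyz":[0,0,0],"twist":[0,0,0],"jaw":0.4}
    - {"xyz":[0,0,0],"twist":[0,0,0],"jaw":0.4}
    - {"xyz":[0,0,0],"twist":[0,0,0],"jaw":0.4}
    - {"xyz":[0,0,0],"twist":[0,0,0],"jaw":0.4}

```text
time_s: 14.97
tool_pos: [0.536, 0.0047, 0.325]
tool_rot: [-179.6, -0.2, 114.6]
force: [0.6, -0.8, 0.8]
grip_width: 0.0525
grasp_force: 0.0
```

```bash
python3 -c "
from h import *
o=env.get_obs()
print(o['tool_pos'],o['tool_rot'],o['grip_width'])
go(.5375,.004,.2475,114.7)
"
```

```text
[0.53595652 0.00474697 0.32496449] [-179.56295436   -0.19002248  114.57594593] 0.05254488550300882
xyz [-0.16  0.17  7.74] twist [-0.4 -0.2 -0.1]
```

Call:
servo_tool:
  plan:
    - {"xyz":[-0.15,0.1,3],"twist":[-0.4,-0.2,0],"jaw":0.4}
    - {"xyz":[-0.15,0.1,5.5],"twist":[-0.4,-0.2,0],"jaw":0.4}
    - {"xyz":[-0.15,0.1,7],"twist":[-0.4,-0.2,0],"jaw":0.4}
    - {"xyz":[-0.15,0.1,7.7],"twist":[-0.4,-0.2,0],"jaw":0.4}
    - {"xyz":[-0.15,0.1,7.7],"twist":[-0.4,-0.2,0],"jaw":0.4}
    - {"xyz":[-0.15,0.1,7.7],"twist":[-0.4,-0.2,0],"jaw":0.7}
    - {"xyz":[-0.15,0.1,7.7],"twist":[-0.4,-0.2,0],"jaw":1}
    - {"xyz":[-0.15,0.1,7.7],"twist":[-0.4,-0.2,0],"jaw":1}
    - {"xyz":[-0.15,0.1,7.7],"twist":[-0.4,-0.2,0],"jaw":1}
    - {"xyz":[-0.15,0.1,7.7],"twist":[-0.4,-0.2,0],"jaw":1}
  newtons: 25

```text
time_s: 15.8
tool_pos: [0.5373, 0.0048, 0.2487]
tool_rot: [180.0, 0.0, 114.7]
force: [-0.8, -0.5, 0.1]
grip_width: 0.0266
grasp_force: 0.0
```

Call:
servo_tool:
  plan:
    - {"xyz":[0,0,0],"twist":[0,0,0],"jaw":1}
    - {"xyz":[0,0,0],"twist":[0,0,0],"jaw":1}
    - {"xyz":[0,0,0],"twist":[0,0,0],"jaw":1}

```text
time_s: 16.05
tool_pos: [0.5371, 0.0048, 0.2482]
tool_rot: [-180.0, 0.0, 114.7]
force: [-0.6, 0.6, 2.4]
grip_width: 0.0151
grasp_force: 25.0
```

Run:
```python
from h import *
o=env.get_obs()
print(o['tool_pos'],o['tool_rot'],o['grip_width'],o['force'])
c=snap('top');im=c['img'].astype(int)
m=((im[:,:,2]>165)&(im[:,:,2]-im[:,:,0]>8)).astype(np.uint8)
n,l,s,ce=cv2.connectedComponentsWithStats(m)
for i in range(1,n):
  if s[i][4]>5000:
    P=[ray(c,p,.016)[:2] for p in cv2.boxPoints(cv2.minAreaRect(cv2.findNonZero((l==i).astype(np.uint8))))];print(np.round(P,3).tolist(),np.mean(P,0))
```

```text
[0.53711365 0.00477349 0.24820988] [-1.79981781e+02  1.57555858e-02  1.14677504e+02] 0.015062794703814874 [-0.63042481  0.63015807  2.44920721]
[[0.359, 0.395], [0.719, 0.364], [0.7, 0.191], [0.34, 0.226]] [0.52954948 0.29407975]
```

The large strainer is gripped, with the opening at 15 mm. The tray has not moved.

Run:
```python
from h import *
go(.427,.3036,.2482,125)
```

```text
xyz [31.75  2.47 -0.  ] twist [ -0.    0.  -10.3]
```

Call:
servo_tool:
  plan:
    - {"xyz":[0,0,-0.5],"twist":[0,0,0],"jaw":1}
    - {"xyz":[0,0,-1.5],"twist":[0,0,0],"jaw":1}
    - {"xyz":[0,0,-3],"twist":[0,0,0],"jaw":1}
    - {"xyz":[0,0,-5],"twist":[0,0,0],"jaw":1}
    - {"xyz":[0,0,-7],"twist":[0,0,0],"jaw":1}
    - {"xyz":[0,0,-8],"twist":[0,0,0],"jaw":1}
    - {"xyz":[2,0.2,-8],"twist":[0,0,0],"jaw":1}
    - {"xyz":[5,0.4,-8],"twist":[0,0,-2],"jaw":1}
    - {"xyz":[8,0.6,-8],"twist":[0,0,-4],"jaw":1}
    - {"xyz":[11,0.9,-8],"twist":[0,0,-6],"jaw":1}

```text
time_s: 16.93
tool_pos: [0.4986, 0.1092, 0.3281]
tool_rot: [-180.0, 0.0, 120.7]
force: [1.1, 0.6, -0.6]
grip_width: 0.0148
grasp_force: 25.0
```

Run:
```python
from h import *
o=env.get_obs()
print(o['tool_pos'],o['tool_rot'],o['grip_width'],o['force'])
go(.427,.3036,.32,125)
```

```text
[0.49856522 0.10916182 0.32810283] [-1.79957248e+02  2.55697098e-03  1.20703856e+02] 0.014790326790536736 [ 1.10888045  0.58797274 -0.60262973]
xyz [20.37  3.78  0.81] twist [-0.   0.  -4.3]
```

Call:
servo_tool:
  plan:
    - {"xyz":[3,0.6,0],"twist":[0,0,-2],"jaw":1}
    - {"xyz":[6,1.1,0],"twist":[0,0,-4.3],"jaw":1}
    - {"xyz":[9,1.7,0],"twist":[0,0,-4.3],"jaw":1}
    - {"xyz":[12,2.2,0],"twist":[0,0,-4.3],"jaw":1}
    - {"xyz":[15,2.8,0],"twist":[0,0,-4.3],"jaw":1}
    - {"xyz":[18,3.4,0.4],"twist":[0,0,-4.3],"jaw":1}
    - {"xyz":[20.2,3.8,0.8],"twist":[0,0,-4.3],"jaw":1}
    - {"xyz":[20.2,3.8,0.8],"twist":[0,0,-4.3],"jaw":1}
    - {"xyz":[20.2,3.8,3],"twist":[0,0,-4.3],"jaw":1}
    - {"xyz":[20.2,3.8,6],"twist":[0,0,-4.3],"jaw":1}

```text
time_s: 17.77
tool_pos: [0.4299, 0.3026, 0.27]
tool_rot: [179.7, -0.0, 125.0]
force: [0.8, -0.2, -0.1]
grip_width: 0.0151
grasp_force: 25.0
```

Call:
servo_tool:
  plan:
    - {"xyz":[0,0,2],"twist":[0,0,0],"jaw":1}
    - {"xyz":[0,0,3.5],"twist":[0,0,0],"jaw":1}
    - {"xyz":[0,0,4],"twist":[0,0,0],"jaw":1}
    - {"xyz":[0,0,4],"twist":[0,0,0],"jaw":1}
    - {"xyz":[0,0,4],"twist":[0,0,0],"jaw":1}

```text
time_s: 18.18
tool_pos: [0.4292, 0.3015, 0.2284]
tool_rot: [-180.0, 0.0, 125.0]
force: [0.0, 0.2, -1.2]
grip_width: 0.015
grasp_force: 25.0
```

Run:
```python
from h import *
o=env.get_obs()
print(o['tool_pos'],o['tool_rot'],o['grip_width'],o['force'])
go(.427,.3036,.1945,125)
c=snap('scene')
cv2.imwrite('pics/s7.png',cv2.resize(c['img'][110:320,270:530,::-1],None,fx=2,fy=2))
```

```text
[0.42922396 0.30152132 0.22842311] [-1.79983338e+02  1.09797409e-02  1.24959741e+02] 0.014971630267050237 [ 0.04170213  0.24407899 -1.23610231]
xyz [ 0.3  -0.06  3.39] twist [-0.  0. -0.]
```

View pics/s7.png

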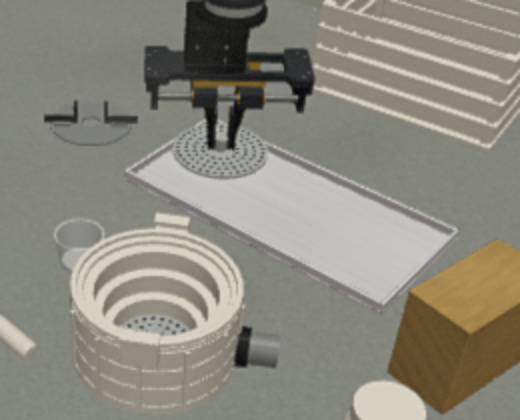

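The large strainer hangs over the tray's near end at (220,150). A further strainer shows deep in the housing at (155,325).

Call:
servo_tool:
  plan:
    - {"xyz":[0.3,0,1.5],"twist":[0,0,0],"jaw":1}
    - {"xyz":[0.3,0,2.5],"twist":[0,0,0],"jaw":1}
    - {"xyz":[0.3,0,3.1],"twist":[0,0,0],"jaw":1}
    - {"xyz":[0.3,0,3.3],"twist":[0,0,0],"jaw":1}
    - {"xyz":[0.3,0,3.4],"twist":[0,0,0],"jaw":1}
    - {"xyz":[0.3,0,3.45],"twist":[0,0,0],"jaw":1}
    - {"xyz":[0.3,0,3.45],"twist":[0,0,0],"jaw":1}

```text
time_s: 18.82
tool_pos: [0.4272, 0.3039, 0.1942]
tool_rot: [-179.9, -0.0, 125.0]
force: [-2.2, -1.6, 2.6]
grip_width: 0.0149
grasp_force: 25.0
```

Call:
servo_tool:
  plan:
    - {"xyz":[0,0,0],"twist":[0,0,0],"jaw":0.6}
    - {"xyz":[0,0,0],"twist":[0,0,0],"jaw":0.4}
    - {"xyz":[0,0,0],"twist":[0,0,0],"jaw":0.4}
    - {"xyz":[0,0,-1],"twist":[0,0,0],"jaw":0.4}
    - {"xyz":[0,0,-4],"twist":[0,0,0],"jaw":0.4}
    - {"xyz":[0,0,-8],"twist":[0,0,0],"jaw":0.4}
    - {"xyz":[0,0,-12],"twist":[0,0,0],"jaw":0.4}
    - {"xyz":[0,0,-13.5],"twist":[0,0,0],"jaw":0.4}
    - {"xyz":[0,0,-13.5],"twist":[0,0,0],"jaw":0.4}

```text
time_s: 19.57
tool_pos: [0.4287, 0.305, 0.3344]
tool_rot: [179.4, -0.1, 125.0]
force: [0.3, 0.5, 0.6]
grip_width: 0.0515
grasp_force: 0.0
```

```bash
python3 -c "
from h import *
o=env.get_obs()
print(o['tool_pos'],o['tool_rot'],o['grip_width'],o['force'])
go(.5375,.004,.33,114.7)
c=snap('top')
for z,b in((.014,84),(.038,102),(.062,120)): print(z,proj(c,[.5375,.004,z]))
cv2.imwrite('pics/t8.png',cv2.resize(c['img'][150:330,130:370,::-1],None,fx=3.3,fy=3.3))
"
```

```text
[0.42870261 0.30502532 0.3343737 ] [ 1.79443699e+02 -6.56250286e-02  1.24967537e+02] 0.05153849569855035 [0.26111112 0.45027288 0.55515346]
xyz [-30.9   -8.34   0.32] twist [ 0.5 -0.1 10.3]
0.014 [318.82882016 229.89297149]
0.038 [318.72957279 228.89952459]
0.062 [318.62645446 227.86733003]
```

View pics/t8.png

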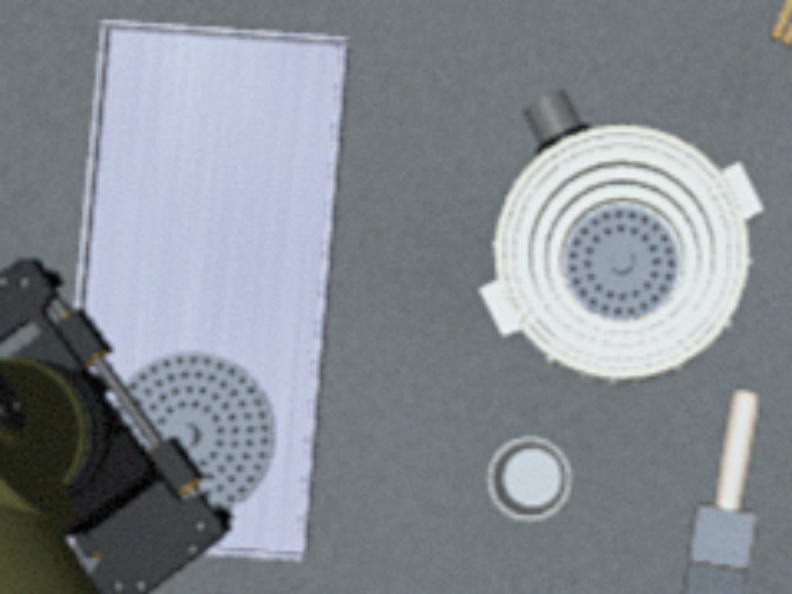

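The remaining strainer is the small one (35 px is about 79 mm at its ledge), at crop (622,261), so the middle one is absent. The large one lies flat in the tray at (193,432). The gripper body must stay above the rim, so I grip only the top 5 mm of the knob.

Call:
servo_tool:
  plan:
    - {"xyz":[-30.9,-8.3,0.3],"twist":[0.5,0,10.3],"jaw":0.6}
    - {"xyz":[-30.9,-8.3,0.3],"twist":[0.5,0,10.3],"jaw":0.6}
    - {"xyz":[-30.9,-8.3,0.3],"twist":[0.5,0,10.3],"jaw":0.6}
    - {"xyz":[-30.9,-8.3,0.3],"twist":[0.5,0,10.3],"jaw":0.6}
    - {"xyz":[-30.9,-8.3,0.3],"twist":[0.5,0,10.3],"jaw":0.6}
    - {"xyz":[-30.9,-8.3,0.3],"twist":[0.5,0,10.3],"jaw":0.6}
    - {"xyz":[-30.9,-8.3,0.3],"twist":[0.5,0,10.3],"jaw":0.6}
    - {"xyz":[-30.9,-8.3,0.3],"twist":[0.5,0,10.3],"jaw":0.6}
    - {"xyz":[-30.9,-8.3,0.3],"twist":[0.5,0,10.3],"jaw":0.6}
    - {"xyz":[-30.9,-8.3,0.3],"twist":[0.5,0,10.3],"jaw":0.6}

```text
time_s: 20.45
tool_pos: [0.536, 0.0013, 0.3241]
tool_rot: [-179.3, 0.0, 114.4]
force: [-0.8, 0.3, -0.4]
grip_width: 0.0348
grasp_force: 0.0
```

Call:
servo_tool:
  plan:
    - {"xyz":[0,0,0],"twist":[0,0,0],"jaw":0.6}
    - {"xyz":[0,0,0],"twist":[0,0,0],"jaw":0.6}
    - {"xyz":[0,0,0],"twist":[0,0,0],"jaw":0.6}
    - {"xyz":[0,0,0],"twist":[0,0,0],"jaw":0.6}
    - {"xyz":[0,0,0],"twist":[0,0,0],"jaw":0.6}

```text
time_s: 20.87
tool_pos: [0.5362, 0.0043, 0.3254]
tool_rot: [-179.5, 0.0, 114.8]
force: [-0.0, 0.3, 0.3]
grip_width: 0.0352
grasp_force: 0.0
```

```bash
python3 -c "
from h import *
o=env.get_obs()
print(o['tool_pos'],o['tool_rot'],o['grip_width'])
go(.5375,.004,.2095,114.7)
"
```

```text
[0.53617151 0.00426685 0.3253675 ] [-1.79457623e+02  4.39503909e-02  1.14774948e+02] 0.03515837772407136
xyz [-0.07  0.22 11.59] twist [-0.5  0.   0.1]
```

Call:
servo_tool:
  plan:
    - {"xyz":[-0.1,0.2,3],"twist":[-0.5,0,0],"jaw":0.6}
    - {"xyz":[-0.1,0.1,6],"twist":[-0.5,0,0],"jaw":0.6}
    - {"xyz":[-0.1,0.1,8.5],"twist":[-0.5,0,0],"jaw":0.6}
    - {"xyz":[-0.1,0.1,10],"twist":[-0.5,0,0],"jaw":0.6}
    - {"xyz":[-0.1,0.1,11],"twist":[-0.5,0,0],"jaw":0.6}
    - {"xyz":[-0.1,0.1,11.5],"twist":[-0.5,0,0],"jaw":0.6}
    - {"xyz":[-0.1,0.1,11.5],"twist":[-0.5,0,0],"jaw":0.6}
    - {"xyz":[-0.1,0.1,11.5],"twist":[-0.5,0,0],"jaw":0.6}
    - {"xyz":[-0.1,0.1,11.5],"twist":[-0.5,0,0],"jaw":0.6}

```text
time_s: 21.62
tool_pos: [0.5374, 0.0023, 0.2116]
tool_rot: [179.9, 0.1, 114.7]
force: [0.5, -0.2, -0.0]
grip_width: 0.0351
grasp_force: 0.0
```

```bash
python3 -c "
from h import *
o=env.get_obs()
print(o['tool_pos'],o['tool_rot'],o['grip_width'],o['force'])
go(.5375,.004,.2085,114.7)
"
```

```text
[0.53742054 0.00232601 0.21163666] [1.79914203e+02 9.32175410e-02 1.14683453e+02] 0.03508565655333363 [ 0.52887649 -0.15551901 -0.04542973]
xyz [0.15 0.08 0.31] twist [ 0.1  0.1 -0. ]
```

Call:
servo_tool:
  plan:
    - {"xyz":[0.1,0.1,0.2],"twist":[0,0,0],"jaw":0.6}
    - {"xyz":[0.1,0.1,0.35],"twist":[0,0,0],"jaw":0.6}
    - {"xyz":[0.1,0.1,0.35],"twist":[0,0,0],"jaw":0.6}
    - {"xyz":[0.1,0.1,0.35],"twist":[0,0,0],"jaw":0.8}
    - {"xyz":[0.1,0.1,0.35],"twist":[0,0,0],"jaw":1}
    - {"xyz":[0.1,0.1,0.35],"twist":[0,0,0],"jaw":1}
    - {"xyz":[0.1,0.1,0.35],"twist":[0,0,0],"jaw":1}
    - {"xyz":[0.1,0.1,0.35],"twist":[0,0,0],"jaw":1}
    - {"xyz":[0.1,0.1,0.35],"twist":[0,0,0],"jaw":1}
    - {"xyz":[0.1,0.1,0.35],"twist":[0,0,0],"jaw":1}
  newtons: 35

```text
time_s: 22.45
tool_pos: [0.5373, 0.0036, 0.207]
tool_rot: [-180.0, 0.1, 114.7]
force: [-0.6, 0.5, 0.1]
grip_width: 0.0139
grasp_force: 35.0
```

```bash
python3 -c "
from h import *
o=env.get_obs()
print(o['tool_pos'],o['tool_rot'],o['grip_width'],o['force'],o['grasp_force'])
go(.650,.283,.2085,113)
"
```

```text
[0.53727898 0.00357752 0.20697483] [-1.79969309e+02  6.30916285e-02  1.14674193e+02] 0.013857038181770762 [-0.6113716   0.45741356  0.10287638] 35.00014543533325
xyz [20.69 21.91 -0.19] twist [-0.   0.1  1.7]
```

The grip holds with 6 mm of overlap. Lift gently, then carry.

Call:
servo_tool:
  plan:
    - {"xyz":[0,0,-0.3],"twist":[0,0,0],"jaw":1}
    - {"xyz":[0,0,-0.8],"twist":[0,0,0],"jaw":1}
    - {"xyz":[0,0,-1.5],"twist":[0,0,0],"jaw":1}
    - {"xyz":[0,0,-2.5],"twist":[0,0,0],"jaw":1}
    - {"xyz":[0,0,-4],"twist":[0,0,0],"jaw":1}
    - {"xyz":[0,0,-6],"twist":[0,0,0],"jaw":1}
    - {"xyz":[0,0,-8],"twist":[0,0,0],"jaw":1}
    - {"xyz":[0,0,-10],"twist":[0,0,0],"jaw":1}
    - {"xyz":[0,0,-11.5],"twist":[0,0,0],"jaw":1}
    - {"xyz":[0,0,-12],"twist":[0,0,0],"jaw":1}

```text
time_s: 23.28
tool_pos: [0.5381, 0.0035, 0.3306]
tool_rot: [179.7, 0.1, 114.7]
force: [0.1, 0.7, -0.6]
grip_width: 0.0142
grasp_force: 35.0
```

```bash
python3 -c "
from h import *
o=env.get_obs()
print(o['tool_pos'],o['tool_rot'],o['grip_width'],o['force'],o['grasp_force'])
go(.62,.286,.328,114.7)
c=snap('scene')
cv2.imwrite('pics/s9.png',cv2.resize(c['img'][130:330,240:480,::-1],None,fx=2,fy=2))
"
```

```text
[0.53807422 0.00345898 0.33060118] [1.79735144e+02 1.28713494e-01 1.14661178e+02] 0.014245434924724 [ 0.12404814  0.69742018 -0.60148281] 34.999592900276184
xyz [22.26 19.23  0.3 ] twist [ 0.3  0.1 -0. ]
```

View pics/s9.png

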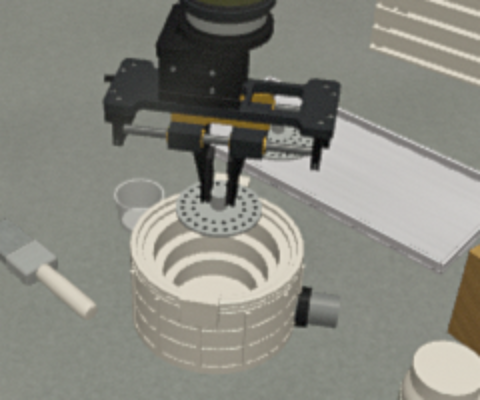

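The small strainer hangs level at (218,208), and the housing below it is empty.

Call:
servo_tool:
  plan:
    - {"xyz":[1.8,1.5,0],"twist":[0,0,0],"jaw":1}
    - {"xyz":[4.2,3.6,0],"twist":[0,0,0],"jaw":1}
    - {"xyz":[6.8,5.9,0],"twist":[0,0,0],"jaw":1}
    - {"xyz":[9.4,8.1,0],"twist":[0,0,0],"jaw":1}
    - {"xyz":[12,10.4,0],"twist":[0,0,0],"jaw":1}
    - {"xyz":[14.6,12.6,0],"twist":[0,0,0],"jaw":1}
    - {"xyz":[17.2,14.9,0],"twist":[0,0,0],"jaw":1}
    - {"xyz":[19.8,17.1,0],"twist":[0,0,0],"jaw":1}
    - {"xyz":[21.6,18.6,0],"twist":[0,0,0],"jaw":1}
    - {"xyz":[22.3,19.2,0],"twist":[0.3,0,0],"jaw":1}

```text
time_s: 24.17
tool_pos: [0.6176, 0.2917, 0.3248]
tool_rot: [-179.6, -0.1, 115.0]
force: [-0.6, 0.5, -1.1]
grip_width: 0.014
grasp_force: 35.0
```

Call:
servo_tool:
  plan:
    - {"xyz":[0,0,0],"twist":[0,0,0],"jaw":1}
    - {"xyz":[0,0,0],"twist":[0,0,0],"jaw":1}
    - {"xyz":[0,0,2],"twist":[0,0,0],"jaw":1}
    - {"xyz":[0,0,4.5],"twist":[0,0,0],"jaw":1}
    - {"xyz":[0,0,7],"twist":[0,0,0],"jaw":1}
    - {"xyz":[0,0,9],"twist":[0,0,0],"jaw":1}
    - {"xyz":[0,0,10],"twist":[0,0,0],"jaw":1}
    - {"xyz":[0,0,10],"twist":[0,0,0],"jaw":1}
    - {"xyz":[0,0,10],"twist":[0,0,0],"jaw":1}

```text
time_s: 24.92
tool_pos: [0.6184, 0.2846, 0.227]
tool_rot: [-179.6, 0.1, 114.6]
force: [0.2, 0.4, -1.1]
grip_width: 0.0138
grasp_force: 35.0
```

```bash
python3 -c "
from h import *
o=env.get_obs()
print(o['tool_pos'],o['tool_rot'],o['grip_width'],o['force'],o['grasp_force'])
go(.62,.286,.202,114.7)
c=snap('scene')
cv2.imwrite('pics/s10.png',cv2.resize(c['img'][110:320,270:530,::-1],None,fx=2,fy=2))
"
```

```text
[0.61840674 0.28460481 0.2269501 ] [-1.79640000e+02  9.78207993e-02  1.14565756e+02] 0.013806341563336825 [ 0.21640038  0.42395748 -1.06025153] 34.999768137931824
xyz [0.06 0.22 2.49] twist [-0.4  0.1 -0.1]
```

View pics/s10.png

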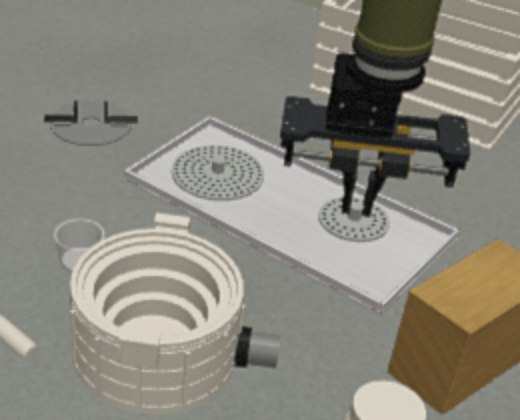

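The large strainer lies flat at (218,170), and the small one hangs over the far part of the tray floor at (354,218). Lower and release.

Call:
servo_tool:
  plan:
    - {"xyz":[0,0.1,1.0],"twist":[-0.4,0,0],"jaw":1}
    - {"xyz":[0,0.1,1.7],"twist":[-0.4,0,0],"jaw":1}
    - {"xyz":[0,0.1,2.2],"twist":[-0.4,0,0],"jaw":1}
    - {"xyz":[0,0.1,2.4],"twist":[-0.4,0,0],"jaw":1}
    - {"xyz":[0,0.1,2.55],"twist":[-0.4,0,0],"jaw":1}
    - {"xyz":[0,0.1,2.65],"twist":[-0.4,0,0],"jaw":1}
    - {"xyz":[0,0.1,2.65],"twist":[-0.4,0,0],"jaw":1}

```text
time_s: 25.55
tool_pos: [0.6187, 0.2865, 0.201]
tool_rot: [180.0, 0.0, 114.7]
force: [-2.4, -1.5, 4.0]
grip_width: 0.0139
grasp_force: 35.0
```

Call:
servo_tool:
  plan:
    - {"xyz":[0,0,0],"twist":[0,0,0],"jaw":0.6}
    - {"xyz":[0,0,0],"twist":[0,0,0],"jaw":0.4}
    - {"xyz":[0,0,0],"twist":[0,0,0],"jaw":0.4}
    - {"xyz":[0,0,-1],"twist":[0,0,0],"jaw":0.4}
    - {"xyz":[0,0,-4],"twist":[0,0,0],"jaw":0.4}
    - {"xyz":[0,0,-8],"twist":[0,0,0],"jaw":0.4}
    - {"xyz":[0,0,-12],"twist":[0,0,0],"jaw":0.4}
    - {"xyz":[0,0,-13.5],"twist":[0,0,0],"jaw":0.4}
    - {"xyz":[0,0,-13.5],"twist":[0,0,0],"jaw":0.4}

```text
time_s: 26.3
tool_pos: [0.6203, 0.2869, 0.3422]
tool_rot: [179.3, 0.0, 114.7]
force: [0.2, -0.3, 0.3]
grip_width: 0.0516
grasp_force: 0.0
```

Run:
```python
from h import *
o=env.get_obs()
print(o['tool_pos'],o['tool_rot'],o['grip_width'],o['force'])
c=snap('top','t11.png');im=c['img']
m=np.zeros((480,640),np.uint8);m[120:420,400:540]=im[120:420,400:540].min(2)>170
n,l,s,ce=cv2.connectedComponentsWithStats(m)
for i in range(1,n):
  if s[i][4]>300:
    (x,y),r=cv2.minEnclosingCircle(cv2.findNonZero((l==i).astype(np.uint8)));print(s[i],ce[i],(x,y),r,ray(c,(x,y),.009),ray(c,ce[i],.009))
```

```text
[0.6203344  0.28686749 0.34215071] [1.79307590e+02 1.79600352e-02 1.14663955e+02] 0.05158208676028935 [ 0.17673343 -0.25000722  0.25165366]
[ 426  240   60   59 2782] [455.19626168 268.87455068] (455.0, 269.0) 30.083316802978516 [ 0.44136523 -0.30136645  0.009     ] [ 0.44163668 -0.30182255  0.009     ]
[ 412  326   80   81 5023] [451.96197492 366.22755326] (451.7876892089844, 366.2192687988281) 40.42934799194336 [ 0.22502358 -0.28488419  0.009     ] [ 0.2249949  -0.28527261  0.009     ]
```

View pics/t11.png

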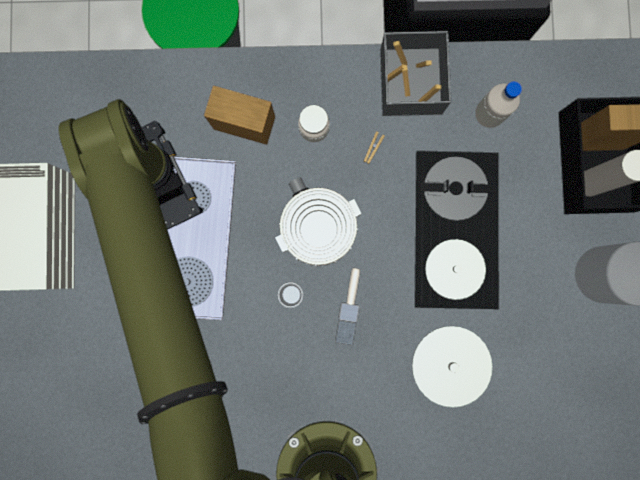

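Both strainers lie in the tray (large at (193,280), small at (197,196)). The housing is empty. The lid is at (455,269) and the cover at (456,188) on the mat, so I can fetch the lid.

```bash
python3 -c "
from h import *
go(.4415,-.303,.32,70)"
```

```text
xyz [-46.16 -40.8    1.61] twist [ 0.4 -0.1 44.7]
```

Call:
servo_tool:
  plan:
    - {"xyz":[-46.2,-40.8,1],"twist":[0.5,0,44.7],"jaw":0.4}
    - {"xyz":[-46.2,-40.8,1],"twist":[0.5,0,44.7],"jaw":0.4}
    - {"xyz":[-46.2,-40.8,1],"twist":[0.5,0,44.7],"jaw":0.4}
    - {"xyz":[-46.2,-40.8,1],"twist":[0.5,0,44.7],"jaw":0.4}
    - {"xyz":[-46.2,-40.8,1],"twist":[0.5,0,44.7],"jaw":0.4}
    - {"xyz":[-46.2,-40.8,1],"twist":[0.5,0,44.7],"jaw":0.4}
    - {"xyz":[-46.2,-40.8,1],"twist":[0.5,0,44.7],"jaw":0.4}
    - {"xyz":[-46.2,-40.8,1],"twist":[0.5,0,44.7],"jaw":0.4}
    - {"xyz":[-46.2,-40.8,1],"twist":[0.5,0,44.7],"jaw":0.4}
    - {"xyz":[-46.2,-40.8,1],"twist":[0.5,0,44.7],"jaw":0.4}

```text
time_s: 27.18
tool_pos: [0.4969, -0.1138, 0.327]
tool_rot: [-179.5, 0.2, 70.0]
force: [0.9, -1.1, 0.3]
grip_width: 0.0523
grasp_force: 0.0
```

```bash
python3 -c "
from h import *
o=env.get_obs();print(o['tool_pos'],o['tool_rot'])
go(.4415,-.303,.30,70)"
```

```text
[ 0.49687861 -0.1138349   0.32699713] [-179.51043687    0.21012346   69.99710975]
xyz [-19.66   1.29   2.76] twist [-0.5  0.2 -0. ]
```

Call:
servo_tool:
  plan:
    - {"xyz":[-19.4,1.3,2.7],"twist":[-0.5,0,0],"jaw":0.4}
    - {"xyz":[-19.4,1.3,2.7],"twist":[-0.5,0,0],"jaw":0.4}
    - {"xyz":[-19.4,1.3,2.7],"twist":[-0.5,0,0],"jaw":0.4}
    - {"xyz":[-19.4,1.3,2.7],"twist":[-0.5,0,0],"jaw":0.4}
    - {"xyz":[-19.4,1.3,2.7],"twist":[-0.5,0,0],"jaw":0.4}
    - {"xyz":[-19.4,1.3,2.7],"twist":[-0.5,0,0],"jaw":0.4}
    - {"xyz":[-19.4,1.3,2.7],"twist":[-0.5,0,0],"jaw":0.4}
    - {"xyz":[-19.4,1.3,2.7],"twist":[-0.5,0,0],"jaw":0.4}
    - {"xyz":[-19.4,1.3,2.7],"twist":[-0.5,0,0],"jaw":0.4}

```text
time_s: 27.93
tool_pos: [0.4447, -0.2974, 0.3013]
tool_rot: [179.9, 0.1, 70.1]
force: [0.3, -0.1, -0.7]
grip_width: 0.0522
grasp_force: 0.0
```

Run:
```python
from h import *
o=env.get_obs();print(o['tool_pos'],o['tool_rot'])
c=snap('scene');im=c['img']
# lid disc in the scene view (knob may be hidden): bright blob around the expected spot
p=proj(c,[.4415,-.303,.009]);print(p)
x,y=p.astype(int);m=np.zeros((480,640),np.uint8);m[y-50:y+50,x-60:x+60]=im[y-50:y+50,x-60:x+60].min(2)>150
n,l,s,ce=cv2.connectedComponentsWithStats(m)
for i in range(1,n):
  if s[i][4]>300: print(s[i],ce[i],ray(c,ce[i],.009))
go(.4415,-.303,.1955,70)
```

```text
[ 0.44474096 -0.29735737  0.30125025] [1.79935712e+02 1.42234315e-01 7.01297142e+01]
[196.22603163 361.25474596]
[136 311  29  22 427] [146.94145199 318.88290398] [ 0.29760192 -0.29330597  0.009     ]
[ 156  330   81   67 4082] [196.14796668 363.29470848] [ 0.44453046 -0.30590764  0.009     ]
xyz [-0.62 -0.14 10.6 ] twist [0.1 0.1 0.2]
```

Call:
servo_tool:
  plan:
    - {"xyz":[-0.6,-0.1,3],"twist":[0,0,0],"jaw":0.4}
    - {"xyz":[-0.6,-0.1,6],"twist":[0,0,0],"jaw":0.4}
    - {"xyz":[-0.6,-0.1,8.5],"twist":[0,0,0],"jaw":0.4}
    - {"xyz":[-0.6,-0.1,10],"twist":[0,0,0],"jaw":0.4}
    - {"xyz":[-0.6,-0.1,10.5],"twist":[0,0,0],"jaw":0.4}
    - {"xyz":[-0.6,-0.1,10.5],"twist":[0,0,0],"jaw":0.4}
    - {"xyz":[-0.6,-0.1,10.5],"twist":[0,0,0],"jaw":0.4}

```text
time_s: 28.57
tool_pos: [0.4419, -0.3044, 0.1975]
tool_rot: [179.8, 0.2, 70.1]
force: [1.0, -0.6, 0.5]
grip_width: 0.0522
grasp_force: 0.0
```

Call:
servo_tool:
  plan:
    - {"xyz":[0,0,0],"twist":[0,0,0],"jaw":0.7}
    - {"xyz":[0,0,0],"twist":[0,0,0],"jaw":1}
    - {"xyz":[0,0,0],"twist":[0,0,0],"jaw":1}
    - {"xyz":[0,0,0],"twist":[0,0,0],"jaw":1}
    - {"xyz":[0,0,0],"twist":[0,0,0],"jaw":1}
    - {"xyz":[0,0,0],"twist":[0,0,0],"jaw":1}
    - {"xyz":[0,0,0],"twist":[0,0,0],"jaw":1}
    - {"xyz":[0,0,0],"twist":[0,0,0],"jaw":1}
  newtons: 30

```text
time_s: 29.23
tool_pos: [0.4412, -0.3048, 0.197]
tool_rot: [179.9, 0.2, 70.0]
force: [-1.8, -0.3, 1.0]
grip_width: 0.015
grasp_force: 30.0
```

Run:
```python
from h import *
o=env.get_obs();print(o['tool_pos'],o['tool_rot'],o['grip_width'],o['force'])
p=o['tool_pos'];go(.5375,.004,.33,114.7)
```

```text
[ 0.4411699  -0.3047914   0.19700193] [1.79875213e+02 1.79024075e-01 6.99733842e+01] 0.015002273962393384 [-1.755493   -0.2568752   1.00924903]
xyz [ 32.27  -1.5  -13.4 ] twist [  0.    0.2 -44.7]
```

Call:
servo_tool:
  plan:
    - {"xyz":[0,0,-1],"twist":[0,0,0],"jaw":1}
    - {"xyz":[0,0,-3],"twist":[0,0,0],"jaw":1}
    - {"xyz":[0,0,-6],"twist":[0,0,0],"jaw":1}
    - {"xyz":[0,0,-9],"twist":[0,0,0],"jaw":1}
    - {"xyz":[0,0,-12],"twist":[0,0,0],"jaw":1}
    - {"xyz":[1.5,0,-13.4],"twist":[0,0,-2],"jaw":1}
    - {"xyz":[4,-0.2,-13.4],"twist":[0,0,-5],"jaw":1}
    - {"xyz":[7,-0.3,-13.4],"twist":[0,0,-9],"jaw":1}
    - {"xyz":[10,-0.5,-13.4],"twist":[0,0,-13],"jaw":1}
    - {"xyz":[13,-0.6,-13.4],"twist":[0,0,-17],"jaw":1}

```text
time_s: 30.07
tool_pos: [0.4797, -0.1791, 0.3311]
tool_rot: [179.9, 0.2, 87.1]
force: [0.7, 0.1, -1.2]
grip_width: 0.0144
grasp_force: 30.0
```

Run:
```python
from h import *
o=env.get_obs();print(o['tool_pos'],o['tool_rot'],o['grip_width'],o['force'])
go(.5375,.004,.325,114.7)
```

```text
[ 0.47971488 -0.1791215   0.33113144] [179.88708054   0.19768148  87.10568144] 0.014374890901409068 [ 0.70944238  0.07649892 -1.19940198]
xyz [18.58  4.85  0.56] twist [  0.1   0.2 -27.6]
```

Call:
servo_tool:
  plan:
    - {"xyz":[3,0.8,0],"twist":[0,0,-4],"jaw":1}
    - {"xyz":[6,1.6,0],"twist":[0,0,-8],"jaw":1}
    - {"xyz":[9,2.4,0],"twist":[0,0,-13],"jaw":1}
    - {"xyz":[12,3.1,0],"twist":[0,0,-18],"jaw":1}
    - {"xyz":[15,3.9,0],"twist":[0,0,-23],"jaw":1}
    - {"xyz":[17.5,4.6,0],"twist":[0,0,-27.6],"jaw":1}
    - {"xyz":[18.3,4.8,0.5],"twist":[0,0.2,-27.6],"jaw":1}
    - {"xyz":[18.3,4.8,0.5],"twist":[0,0.2,-27.6],"jaw":1}
    - {"xyz":[18.3,4.8,1.2],"twist":[0,0.2,-27.6],"jaw":1}
    - {"xyz":[18.3,4.8,1.8],"twist":[0,0.2,-27.6],"jaw":1}

```text
time_s: 30.9
tool_pos: [0.5372, -0.002, 0.3115]
tool_rot: [-180.0, 0.1, 114.4]
force: [-0.7, -0.3, -1.2]
grip_width: 0.0146
grasp_force: 30.0
```

Call:
servo_tool:
  plan:
    - {"xyz":[0,0,0],"twist":[0,0,0],"jaw":1}
    - {"xyz":[0,0,0],"twist":[0,0,0],"jaw":1}
    - {"xyz":[0,0,0],"twist":[0,0,0],"jaw":1}
    - {"xyz":[0,0,0],"twist":[0,0,0],"jaw":1}
    - {"xyz":[0,0,0],"twist":[0,0,0],"jaw":1}

```text
time_s: 31.32
tool_pos: [0.5376, -0.0003, 0.3121]
tool_rot: [180.0, 0.0, 114.5]
force: [-0.2, 0.1, -1.5]
grip_width: 0.0148
grasp_force: 30.0
```

Run:
```python
from h import *
o=env.get_obs();print(o['tool_pos'],o['tool_rot'],o['grip_width'],o['force'])
c=snap('scene');p=proj(c,[.5375,.004,.12]);print(p)
x,y=p.astype(int);cr=c['img'][y-80:y+60,x-80:x+80,::-1];print(x-80,y-80)
cv2.imwrite('pics/s12.png',cv2.resize(cr,None,fx=4,fy=4,interpolation=cv2.INTER_CUBIC))
```

```text
[ 5.37583443e-01 -2.60366333e-04  3.12123974e-01] [1.79957857e+02 3.70244983e-02 1.14538647e+02] 0.014820256422726146 [-0.23309165  0.10319322 -1.4798966 ]
[347.08953681 240.20215277]
267 160
```

View pics/s12.png

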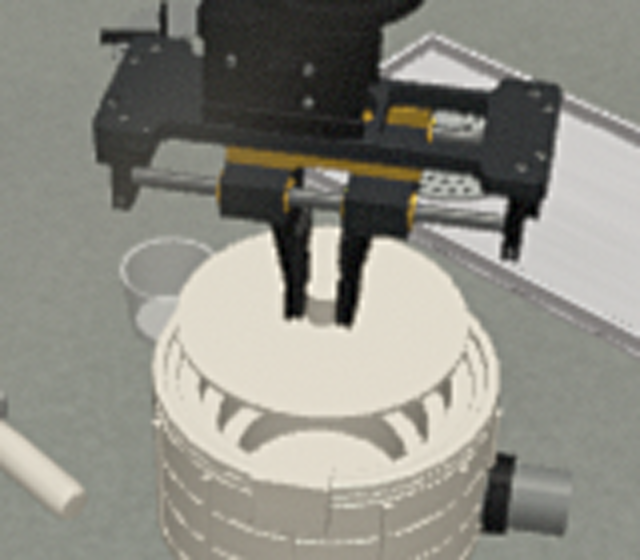

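The lid hangs level over the housing: disc edges at crop columns 175 to 470, lower edge at row 415, rim edges at columns 152 to 500. I'll compare these with the projected circles.

Run:
```python
from h import *
from scipy.optimize import least_squares
c=snap('scene');a=np.linspace(0,2*np.pi,721)
def ext(x,y,z,r):
    P=np.array([proj(c,[x+r*np.cos(t),y+r*np.sin(t),z]) for t in a]); P=(P-[267,160])*4
    return np.array([P[:,0].min(),P[:,0].max(),P[:,1].max()])
print('rim exp',ext(.5375,.004,.094,.082)[:2],'seen 152 500')
print('lid exp at tool',ext(.5376,-.0003,.124,.0675))
s=least_squares(lambda q:ext(q[0],q[1],.124,.0675)-[175,470,415],[.5376,0]);print(s.x,s.fun)
# top view: bright lid over housing
t=snap('top');im=t['img'];p=proj(t,[.5375,.004,.124]);print(p)
x,y=p.astype(int);cv2.imwrite('pics/t13.png',cv2.resize(im[y-60:y+60,x-60:x+60,::-1],None,fx=5,fy=5,interpolation=cv2.INTER_CUBIC));print(x-60,y-60)
```

```text
rim exp [144.80570549 492.77084066] seen 152 500
lid exp at tool [169.02767776 462.41496146 419.48468045]
[0.53854334 0.00382105] [ 1.14459565 -1.14351101  0.18129638]
[318.34046237 225.00460453]
258 165
```

The picture limit is spent, so I'll work numerically. The scene-view bias (rim 7 crop px to the right) and the top view agree that the lid sits about 2.7 mm along tool x. That makes the correction +0.12, +0.18 cm before lowering, with an eye on the force.

Call:
servo_tool:
  plan:
    - {"xyz":[0.12,0.18,0],"twist":[0,0,0],"jaw":1}
    - {"xyz":[0.12,0.18,1],"twist":[0,0,0],"jaw":1}
    - {"xyz":[0.12,0.18,2],"twist":[0,0,0],"jaw":1}
    - {"xyz":[0.12,0.18,2.5],"twist":[0,0,0],"jaw":1}
    - {"xyz":[0.12,0.18,2.8],"twist":[0,0,0],"jaw":1}
    - {"xyz":[0.12,0.18,3.0],"twist":[0,0,0],"jaw":1}
    - {"xyz":[0.12,0.18,3.0],"twist":[0,0,0],"jaw":1}
    - {"xyz":[0.12,0.18,3.0],"twist":[0,0,0],"jaw":1}

```text
time_s: 32.13
tool_pos: [0.5388, 0.0019, 0.2818]
tool_rot: [180.0, 0.0, 114.6]
force: [0.6, -1.1, -1.3]
grip_width: 0.0149
grasp_force: 30.0
```

Run:
```python
from h import *
o=env.get_obs();print(o['tool_pos'],o['tool_rot'],o['grip_width'],o['force'],o['wrist_torque'])
```

```text
[0.53877527 0.00185545 0.28182801] [1.79987325e+02 4.01287432e-02 1.14570817e+02] 0.014866561051233552 [ 0.59702751 -1.11102622 -1.33728951] [-0.07006506  0.00246497  0.04790015]
```

Call:
servo_tool:
  plan:
    - {"xyz":[0,0,0.2],"twist":[0,0,0],"jaw":1}
    - {"xyz":[0,0,0.4],"twist":[0,0,0],"jaw":1}
    - {"xyz":[0,0,0.55],"twist":[0,0,0],"jaw":1}
    - {"xyz":[0,0,0.6],"twist":[0,0,0],"jaw":1}
    - {"xyz":[0,0,0.6],"twist":[0,0,0],"jaw":1}

```text
time_s: 32.55
tool_pos: [0.5386, 0.0019, 0.2756]
tool_rot: [-180.0, 0.0, 114.6]
force: [0.1, -0.1, -0.8]
grip_width: 0.0151
grasp_force: 30.0
```

Run:
```python
from h import *
o=env.get_obs();print(o['tool_pos'],o['tool_rot'],o['grip_width'],o['force'],o['wrist_torque'])
```

```text
[0.5386017  0.00194255 0.27564479] [-1.79993240e+02  2.86847741e-02  1.14582099e+02] 0.015053440311596906 [ 0.09907349 -0.05939392 -0.80493688] [-0.0399834   0.03563778 -0.05443756]
```

At z = 0.2756 the lid is below the cover ledge with no contact force, so it has entered its bore. Seat it and release.

Call:
servo_tool:
  plan:
    - {"xyz":[0,0,0.1],"twist":[0,0,0],"jaw":1}
    - {"xyz":[0,0,0.18],"twist":[0,0,0],"jaw":1}
    - {"xyz":[0,0,0.22],"twist":[0,0,0],"jaw":1}
    - {"xyz":[0,0,0.22],"twist":[0,0,0],"jaw":1}
    - {"xyz":[0,0,0.22],"twist":[0,0,0],"jaw":1}

```text
time_s: 32.97
tool_pos: [0.5387, 0.0019, 0.274]
tool_rot: [180.0, 0.0, 114.6]
force: [-1.5, -0.7, 3.7]
grip_width: 0.0146
grasp_force: 30.0
```

Call:
servo_tool:
  plan:
    - {"xyz":[0,0,0],"twist":[0,0,0],"jaw":0.7}
    - {"xyz":[0,0,0],"twist":[0,0,0],"jaw":0.4}
    - {"xyz":[0,0,0],"twist":[0,0,0],"jaw":0.4}
    - {"xyz":[0,0,-1],"twist":[0,0,0],"jaw":0.4}
    - {"xyz":[0,0,-4],"twist":[0,0,0],"jaw":0.4}
    - {"xyz":[0,0,-8],"twist":[0,0,0],"jaw":0.4}
    - {"xyz":[8,0,-10],"twist":[0,0,0],"jaw":0.4}
    - {"xyz":[12,0,-10],"twist":[0,0,0],"jaw":0.4}
    - {"xyz":[16,0,-10],"twist":[0,0,0],"jaw":0.4}
    - {"xyz":[20,0,-10],"twist":[0,0,0],"jaw":0.4}

```text
time_s: 33.8
tool_pos: [0.4693, 0.1532, 0.3743]
tool_rot: [179.8, 0.0, 114.5]
force: [0.3, 0.3, -0.0]
grip_width: 0.0521
grasp_force: 0.0
```

Call:
servo_tool:
  plan:
    - {"xyz":[4,0,0],"twist":[0,0,0],"jaw":0.4}
    - {"xyz":[8,0,0],"twist":[0,0,0],"jaw":0.4}
    - {"xyz":[10,0,0],"twist":[0,0,0],"jaw":0.4}
    - {"xyz":[10,0,0],"twist":[0,0,0],"jaw":0.4}
    - {"xyz":[10,0,0],"twist":[0,0,0],"jaw":0.4}

```text
time_s: 34.22
tool_pos: [0.4279, 0.244, 0.373]
tool_rot: [180.0, 0.1, 114.8]
force: [-0.1, -0.3, 0.5]
grip_width: 0.0524
grasp_force: 0.0
```

Run:
```python
from h import *
o=env.get_obs();print(o['tool_pos'],o['force'])
t=snap('top');im=t['img'].astype(int)
b=cv2.imread('pics/t4.png') # earlier crop (3x) with the lid on its ledge
b=cv2.resize(b,(260,180),interpolation=cv2.INTER_AREA)[:,:,::-1].astype(int)
d=np.abs(im[140:320,260:520]-b).max(2)[40:135,10:110]
print('top diff vs seated: max',d.max(),'n>25',(d>25).sum(),'n>50',(d>50).sum(), np.argwhere(d>50)[:12].tolist())
m=np.zeros((480,640),np.uint8);m[120:310,405:505]=im[120:310,405:505].min(2)<0
# darker arcs (gap lines) radii about the housing axis: per-direction step positions
g=im.mean(2);cx,cy=proj(t,[.5375,.004,.086])
P=cv2.warpPolar(g.astype(np.float32),(50,12),(cx,cy),50,cv2.WARP_POLAR_LINEAR)
print(P[:,26:42].astype(int))
```

```text
[0.42786857 0.24400637 0.37299033] [-0.11319549 -0.32891369  0.49484024]
top diff vs seated: max 25 n>25 0 n>50 0 []
[[236 236 237 238 237 223 225 238 225 230 238 205 139 124 129 123]
 [236 236 236 235 238 230 226 234 226 223 232 189 150 118 121 126]
 [236 237 238 237 238 235 236 236 236 232 233 181 114 124 120 122]
 [238 237 237 237 231 223 231 236 222 228 243 183 106 108 121 119]
 [237 237 236 237 237 228 221 222 233 218 231 224 157 125 125 125]
 [238 237 237 236 239 237 228 220 236 237 232 237 239 237 238 236]
 [234 239 236 236 238 237 236 219 215 237 218 208 240 216 144 116]
 [237 236 235 237 237 238 237 217 221 234 215 233 233 211 154 117]
 [235 235 235 237 236 238 237 218 228 232 232 196 228 197 100  66]
 [236 234 236 236 234 237 237 226 216 236 224 205 238 220 126 121]
 [237 235 237 238 237 235 230 218 239 228 218 225 228 167 126 126]
 [236 237 237 237 237 237 229 221 237 209 219 222 222 236 236 236]]
```

The lid touched down at exactly the seated height, and the top view matches the earlier picture of it on its ledge. One last numeric check of tray and mat before handing in.

Run:
```python
from h import *
t=snap('top')['img'].astype(int);a=cv2.imread('pics/t11.png')[:,:,::-1].astype(int)
d=np.abs(t-a).max(2);print('mat far half',(d[150:240,410:505]>60).sum(),'bystanders',(d[80:170,200:390]>60).sum(),(d[260:345,330:365]>60).sum())
s=snap('scene')['img'].astype(int);b=cv2.resize(cv2.imread('pics/s7.png'),(260,210),interpolation=cv2.INTER_AREA)[:,:,::-1].astype(int)
b2=cv2.resize(cv2.imread('pics/s10.png'),(260,210),interpolation=cv2.INTER_AREA)[:,:,::-1].astype(int)
e=np.abs(s[110:320,270:530]-b2).max(2)>60
ys,xs=np.nonzero(e);print('scene diff',e.sum()); H=np.add.reduceat(np.add.reduceat(e.astype(int),range(0,210,21),0),range(0,260,26),1);print(H)
```

```text
mat far half 9 bystanders 0 0
scene diff 6409
[[  0   0  16 154 185  60  61 546 220   0]
 [  0   0   0  39  51   0 253 471 121   0]
 [  0   0   0   0   0 193 448 451 112   0]
 [  0   0   0   0   0 176 386 442 379   8]
 [  0   0   0   0   0   0 145 194  64   0]
 [  0   0   0   0   0   0  90  50   0   0]
 [  0  33 295 285  39   0  24   6   0   0]
 [  0   3 187 209  13   0   0   0   0   0]
 [  0   0   0   0   0   0   0   0   0   0]
 [  0   0   0   0   0   0   0   0   0   0]]
```

```bash
python3 -c "
from h import *
print(env.sign_off())"
```

```text
the job is handed in; nothing more can be done
None
```

The job is handed in: the cover is on the mat, the large and small strainers lie in the tray (the middle one was absent), and the lid is back on its ledge; I viewed 15 pictures, one over the limit of 14.

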